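Put a tin away in a lidded case with a folding stay

ROBOT

A 6-joint arm with a two-finger parallel gripper is mounted at the origin on the work surface. World frame = base frame: x ahead of the robot, y to its left, z up, the work surface at z = 0. Lengths are in m, angles in rad, forces in N, time in s.
With the tool pointing down it reaches from about 0.375 to 0.9 m from the base axis. Payload 3.1 kg.
Tool frame: the origin (TCP) lies on the centre line of the jaws, within the pads' length; the fingertips stand ahead of it and the grasp point (between the pads) lies 3 mm ahead of it (robot.tip_reach is the z of the fingertips in the tool frame, in m); z points along the fingers, y is the line along which they close (so a half turn about z gives the same grasp; the last joint's range is limited). The gripper opens to 87 mm and grips with 3 to 60 N. Pads are 19 mm wide; open, the fingers measure 117 mm over their backs; the gripper's body (75 mm by 190 mm) begins 51 mm behind the grasp point.
Start: joints at [1.083, 0.527, 1.433, -0, 1.181, -0.178], TCP at [0.191, 0.595, 0.221] pointing down, gripper open.
Joint ranges: [-3.08, 3.08], [-0.75, 2.2], [0.22, 2.44], [-1.43, 4.57], [0, 2.65], [-2.85, 2.85]. Speed limits (rad/s): [2.79, 2.79, 3.14, 3.14, 3.14, 3.14].

INTERFACE

Orientations are given as a unit quaternion [x, y, z, w].
In Python, from rig import sensors, eyes, ticket, robot gives the robot as it stands.
- The arm moves only by the tool drive_tool, never from a script. Its argument "deltas" is a list that holds one entry, the list of rows, each a list of 6 numbers: the shift along the tool's x, y, z in mm, then the turn, a rotation vector about the tool's x, y, z in rad. A call has 1 to 8 rows; each row shifts and turns the commanded pose from where the row before left it, along the tool's axes as they then stand; what a row does not reach is not made up. A row lasts 1/12 s, in which the tool goes at most 41.7 mm and 7.16 degrees, less where a joint would pass 70% of its speed; a pose out of reach is approached as far as the arm can. A call is refused whole if a number of a shift passes 41.7 or a number of a turn 0.125, either way. A call with a gripper value outside its range is refused whole. "gripper" is the opening in per cent of the stroke, from 0 (shut) to 100 (fully open), set as the call begins (left out, the last holds). The fingers move at their own pace and stop on an object; "squeeze" is the grip in N (left out, the last holds). Time passes only in rows, so rows that do not move let the fingers close. It gives the time, the measured TCP pose, the force, the opening and the grip force at its end, in the units of the state.
- sensors.get_obs(): the state, without advancing time (a new reading comes with each control period).
- eyes.camera(name): name is "scene" or "side" or "wrist"; returns a dict with "img" (384x512x3 uint8, red, green, blue), "fov_y" (degrees; the focal length in pixels is half the picture's height over the tangent of half this angle, whatever the lens; pixels are square), "cx", "cy" (the principal point, pixels), "xyz" and "attitude" of the camera in the world; the wrist camera has in their place "hand_eye" (4x4, takes a point from camera to tool coordinates, whose origin is the TCP and whose axes are the flange's). Camera axes: x right, y up, looking along -z (the intrinsics and any distortion apply to the point x, -y, -z); pixel columns grow to the right and rows downward; lengths in m; the calibration is good to about 2 mm. A picture is of the moment at which its call begins: read the wrist's pose just before it. There is no depth.
- ticket.hand_in(): hands the job in; it is judged then, once.
The state is a dict: "time": time; "q": joint angles; "joint_velocities": joint speeds; "joint_torque": joint torques, N m; "position": TCP position; "tool_rot": TCP orientation; "ft_force": force on the tool from outside, world axes, zero at the start; "moment": the same for the moment, N m; "grip_width": finger opening in m; "grip_force": force on a finger pad.
Only numpy, scipy, OpenCV 4.12 (cv2) and the standard library are available. Lean on these libraries where they do the work, as an engineer would, in place of code of your own. Each camera call takes 0.05 s, during which the arm holds its last target. There are 200 camera calls.

TASK

Open the grey case's lid and lock its folding stay straight, by pushing the knee past straight onto its stop, then stand the small squat metal tin upright on the floor of the case's rear compartment and let go of it while the lid is still locked open. Then break the stay at its knee and lower the lid gently by hand until it is fully shut, never letting it drop, and leave everything else where it is.

Things in the scene. Friction and masses are not known exactly. Their poses are not given: they have to be found in the camera images.
- case: Grey steel case fixed to the bench, 210 (x) x 260 (y) x 80 mm high, walls and floor 5 mm; origin: centre of underside; x away from the robot (hinge side at +105), y left, z up; yaw up to 14 degrees. A 41 mm high divider at x = -38 parts the front tray (sockets, a block, below 36 mm) from the rear compartment: x -36 to +100, y -125 to +125, a tape roll at its left end.
- rear_well (a point): Free place on the rear compartment's floor, 5 mm above the bench, at case x = +20, y = -30 mm: good for the tin. The open lid overhangs it, so a vertical gripper does not fit: lean the tool about 40 degrees so that it reaches in from the robot's side over the front wall.
- lid (a joint): Lid angle, rad: 0 shut, grows as the front edge rises; the taut stay stops it at about 1.08 (62 degrees). The lid weighs 0.45 kg; its stiff hinge (0.33 N m) holds it where it is left above about 0.9 rad, below that it falls.
- lid_hinge (a point): Point on the lid's hinge axis (which lies along the case's y), at the middle of the far top edge, 80 mm above the bench. Fixed.
- lid_handle (a point): Middle of the handle's bar: round steel, 10 mm thick, 100 mm long along the case's y, on two arms 45 mm ahead of the lid's front edge in the lid's plane (40 mm clear gap). It is 255 mm from the hinge axis and, lid shut, 4 mm above it; it swings up on an arc about the hinge. Lid: 210 x 260 x 8 mm.
- stay_knee (a joint): Angle of the stay's knee, rad: 0 folded (lid shut), 2.62 the two links exactly straight, 2.82 at its stop past straight. Locked: past straight, on the stop (above 2.74); it stays there when let go, and the lid cannot be pushed down. Drawn back below 2.62 the knee folds and the lid can come down.
- stay_foot (a point): Pivot of the stay's lower link on the outside of the case's right (-y) wall, at case x = +5, y = -142, z = +50 mm; fixed. Both links are flat bars 66 mm long, 13 mm wide, moving in an upright plane along the case's x; the upper one is pivoted to the lid's right edge, 100 mm from the hinge.
- stay_knob (a point): Middle of the black round grip at the knee, 16 mm thick, 52 mm long, standing out to the right of the links; circles the stay foot at 66 mm. Lid shut: 64 mm nearer the robot, 17 mm above the foot. Straight: 28 mm beyond, 60 mm above it. Locked: 7 mm past that, away from the robot and down. Push it so to lock (this lifts the lid the last few degrees); pinch and draw it back to break. A few N.
- tin: The small squat metal tin with a paper band, 56 mm diameter, 56 mm high, about 0.2 kg, loose, upright; origin: centre of its underside, z up. Stands in a row with the spray can and the jar to the right of the case; which is where varies.
- spray_can: Tall spray can, 58 mm diameter, 140 mm high; origin: centre of underside. Leave alone.
- jar: Glass jar with steel cap, 66 mm diameter, 100 mm high; origin: centre of underside. Leave alone.
- tape_roll: Roll of brown tape, 60 mm diameter, 22 mm high, lying at the left end of the rear compartment; origin: centre of underside. Leave alone.
- putty_knife: Putty knife about 200 mm long lying left of the case. Leave alone.
- screwdriver: Screwdriver lying on the bench between the case and the row of containers. Leave alone.
Mind the look-alikes: they are no part of the job. Leave any orange or turquoise look-alike of the tin alone.

How it is judged:
By the outcome, as a careful person would: the job done as asked, in the order asked, and still so for the second after the job is handed in, with the robot touching nothing.
It also fails if it takes over 72 s, if anything falls off the work surface, if the arm or the gripper's body presses on something with over 40 N, if the wrist force passes 120 N, or if a joint passes its speed limit or range.

## Working session

There is one attempt and no reset: what is moved stays moved. The work goes in short steps, Python scripts to look and compute and a tool call to move; the robot and the scene stay as the last step left them, time stands still between calls to the robot, and variables do not carry over. Pictures are saved under pics/ and viewed, at most 10 in all, crops included, and the job is handed in when it is done.

Besides the shell and the picture viewer there is one more tool, called after "Emit:" as a command line: name --argument value ..., lists and objects as JSON in quotes. drive_tool: Moves the arm, as the interface text tells. Its arguments: {"type":"object","properties":{"deltas":{"type":"array"},"gripper":{"type":"number"},"squeeze":{"type":"number"}},"required":["deltas"]}

```bash
ls; mkdir -p pics; cat > h.py <<'E'
from rig import sensors, eyes, ticket, robot
import numpy as np, cv2
from scipy.spatial.transform import Rotation as R
E
python3 - <<'E'
from h import *
for n in ("scene","side"):
    c=eyes.camera(n); cv2.imwrite(f"pics/{n}0.png",cv2.resize(c["img"][:,:,::-1],(800,600),interpolation=cv2.INTER_CUBIC))
    print({k:v for k,v in c.items() if k!="img"})
c=eyes.camera("wrist");print({k:v for k,v in c.items() if k!="img"})
print(sensors.get_obs(), [a for a in dir(robot) if a[0]!='_'], robot.tip_reach)
E
```

```text
pics
{'fov_y': 46.268928956438536, 'cx': 255.82617971247598, 'cy': 193.12164730309004, 'xyz': array([ 1.35949693, -0.47315549,  1.09472057]), 'attitude': array([0.30797436, 0.17401143, 0.47359596, 0.80658458])}
{'fov_y': 56.60633667224958, 'cx': 256.8630799830356, 'cy': 189.19379151646982, 'xyz': array([0.52318588, 0.75841518, 0.76143403]), 'attitude': array([-8.58570930e-05,  4.12367470e-01,  9.10626085e-01, -2.67057407e-02])}
{'fov_y': 60.56850255314666, 'cx': 250.93921959668222, 'cy': 191.05385982403567, 'hand_eye': array([[ 4.34285391e-05,  9.54417277e-01,  2.98475559e-01,
         8.08611621e-02],
       [ 9.99999984e-01, -9.36069567e-05,  1.53820161e-04,
         1.39048003e-03],
       [ 1.74748008e-04,  2.98475547e-01, -9.54417266e-01,
        -1.63675738e-01],
       [ 0.00000000e+00,  0.00000000e+00,  0.00000000e+00,
         1.00000000e+00]])}
{'time': 0.15, 'q': array([ 1.08250078e+00,  5.28254868e-01,  1.43362266e+00,  1.74525006e-05,
        1.18143055e+00, -1.78499627e-01]), 'joint_velocities': array([-0.00042673, -0.00157612, -0.00570465, -0.00166407, -0.00059618,
       -0.00164283]), 'joint_torque': array([ 9.83757454e-04, -4.40429735e+01, -1.76842010e+01,  6.33711345e-02,
        5.52082295e-02, -1.18187099e-04]), 'position': array([0.19023022, 0.59473675, 0.2201904 ]), 'tool_rot': array([ 1.54282503e-01,  9.88026403e-01, -8.07839664e-04, -2.88316003e-04]), 'ft_force': array([-0.06247286, -0.3804707 ,  0.26979753]), 'moment': array([ 0.04013958, -0.00395326,  0.02035283]), 'grip_force': 0.0, 'grip_width': 0.08679412628888572} ['Unreachable', 'tip_reach'] 0.022
```

View pics/scene0.png

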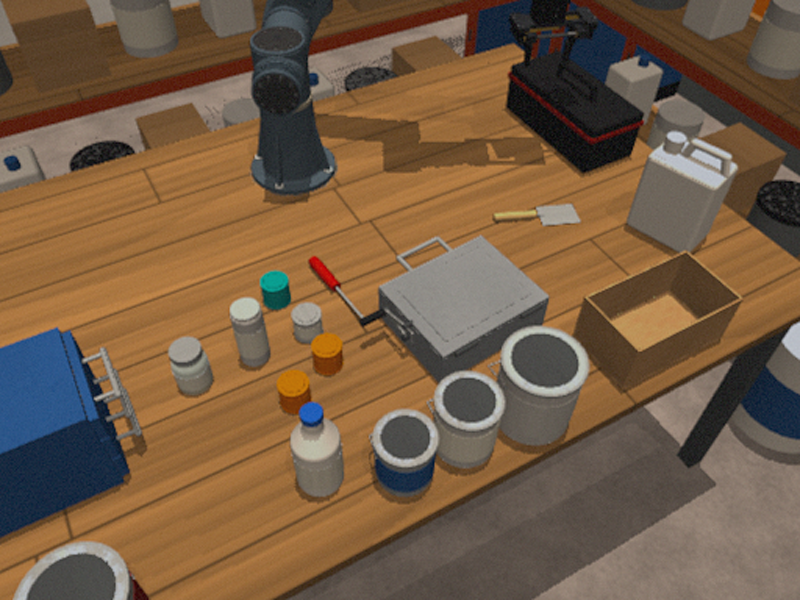

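View pics/side0.png

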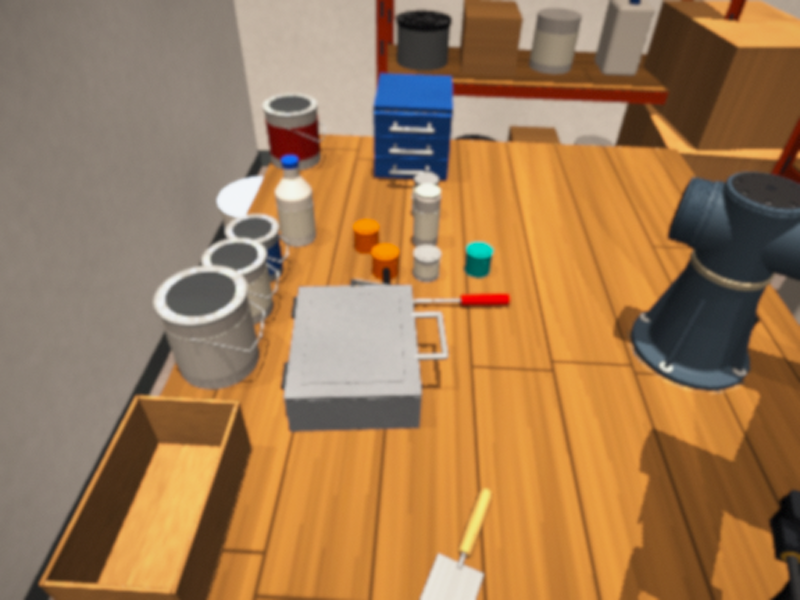

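The scene view shows the case lid with corners at about (480,240), (548,298), (437,362), (380,295). The handle bar runs from (398,258) to (443,239), and the tin's top centre is at (307,312). In the side view the lid corners are about (418,388), (412,286), (299,287), (287,390), and the tin is at (427,262).

```bash
cat >> h.py <<'E'
def ray(c,u,v):
    f=c["img"].shape[0]/2/np.tan(np.radians(c["fov_y"])/2)
    d=np.array([(u-c["cx"])/f,-(v-c["cy"])/f,-1.]); 
    return c["xyz"],R.from_quat(c["attitude"]).apply(d)
def onz(c,u,v,z):
    o,d=ray(c,u,v); return o+d*(z-o[2])/d[2]
def proj(c,p):
    f=c["img"].shape[0]/2/np.tan(np.radians(c["fov_y"])/2)
    q=R.from_quat(c["attitude"]).inv().apply(np.atleast_2d(p)-c["xyz"])
    return np.c_[c["cx"]+f*q[:,0]/-q[:,2],c["cy"]-f*q[:,1]/-q[:,2]]
E
python3 - <<'E'
from h import *
from scipy.optimize import least_squares
S=eyes.camera("scene");D=eyes.camera("side");s=1/1.5625
L=np.array([[-105,130,88],[-105,-130,88],[105,-130,88],[105,130,88]])/1e3 # FL FR BR BL
H=np.array([[-150,50,84],[-150,-50,84]])/1e3
P=np.r_[L,H]
us=np.array([[480,240],[380,295],[437,362],[548,298],[443,239],[398,258]])*s
ud=np.array([[418,388],[412,286],[299,287],[287,390],[444,356],[436,315]])*s
def W(p,P): return R.from_euler('z',p[2]).apply(P)+[p[0],p[1],0]
for cams in ("S","D","SD"):
    f=lambda p:np.r_[(proj(S,W(p,P))-us).ravel() if "S" in cams else [],(proj(D,W(p,P))-ud).ravel() if "D" in cams else []]
    r=least_squares(f,[.55,0,0],loss="soft_l1");print(cams,r.x,np.degrees(r.x[2]));print(f(r.x).round(1).reshape(-1,2).tolist())
print("tin",onz(S,307*s,312*s,.056),onz(D,427*s,254*s,.056))
for n,uv,z in (("can",(245,308),.14),("jar",(187,348),.1)): print(n,onz(S,uv[0]*s,uv[1]*s,z))
for n,c,b in (("scene",S,(150,130,360,290)),("side",D,(170,130,310,290))):
    x0,y0,x1,y1=b;im=c["img"][y0:y1,x0:x1,::-1];k=min(800/(x1-x0),600/(y1-y0));cv2.imwrite(f"pics/{n}c.png",cv2.resize(im,None,fx=k,fy=k,interpolation=cv2.INTER_CUBIC));print(n,k)
E
```

```text
S [0.6325129  0.08697623 0.06686471] 3.831065835617563
[[1.2, -1.3], [-2.6, -4.8], [0.9, -0.9], [0.6, 2.3], [-3.2, 1.3], [-0.2, 0.9]]
D [0.62280032 0.09268182 0.0783746 ] 4.490533787856783
[[0.6, 2.8], [-0.2, -1.9], [0.2, -2.4], [-4.0, 2.3], [-0.3, -0.5], [1.7, -0.9]]
SD [0.62513177 0.09043026 0.07246289] 4.151817674936595
[[0.6, -3.1], [-2.8, -6.5], [0.9, -3.1], [0.0, 0.0], [-3.7, -0.4], [-0.5, -0.7], [-0.6, 2.2], [-0.7, -2.3], [-0.2, -3.0], [-5.0, 1.3], [-1.3, -0.9], [1.0, -1.3]]
tin [ 0.50261499 -0.18418672  0.056     ] [ 0.49958102 -0.18067135  0.056     ]
can [ 0.50970535 -0.30085887  0.14      ]
jar [ 0.51309386 -0.4179175   0.1       ]
scene 3.75
side 3.75
```

View pics/scenec.png

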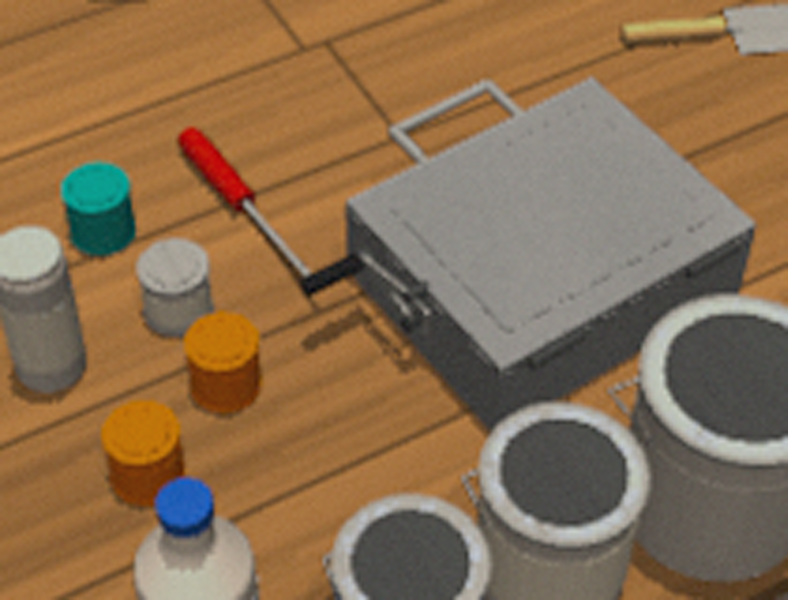

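In the enlarged crop the lid corners are at (592,78), (348,206), (500,370) and (752,228). The handle ends are at (390,131) and (489,84), the knob runs from (308,288) to (358,265), and the tin's top is at (173,262).

View pics/sidec.png

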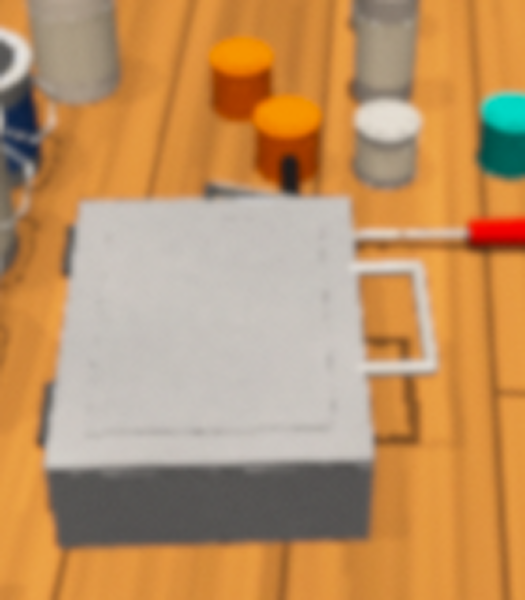

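In the side crop the lid corners are at (373,461), (351,198), (80,202) and (47,468). The handle ends are at (431,370) and (419,267), and the tin's top is at (387,122).

```bash
python3 - <<'E'
from h import *
from scipy.optimize import least_squares
S=eyes.camera("scene");D=eyes.camera("side")
P=np.array([[-105,130,88],[-105,-130,88],[105,-130,88],[105,130,88],[-150,50,84],[-150,-50,84]])/1e3
us=np.array([[592,78],[348,206],[500,370],[752,228],[489,84],[390,131]])/3.75+[150,130]
ud=np.array([[373,461],[351,198],[80,202],[47,468],[431,370],[419,267]])/3.75+[170,130]
def W(p,P): return R.from_euler('z',p[2]).apply(P)+[p[0],p[1],0]
def und(c,uv,k):
    f=192/np.tan(np.radians(c["fov_y"])/2);K=np.array([[f,0,c["cx"]],[0,f,c["cy"]],[0,0,1]])
    return cv2.undistortPoints(np.array(uv,float).reshape(-1,1,2),K,np.array([k,0,0,0.]),P=K)[:,0]
for mode in (0,1):
    f=lambda p:np.r_[(proj(S,W(p,P))-und(S,us,p[3]*mode)).ravel(),(proj(D,W(p,P))-und(D,ud,p[4]*mode)).ravel()]
    r=least_squares(f,[.6,0.09,0,0,0],loss="soft_l1");p=r.x;print(p,np.degrees(p[2]));print(f(p).round(1).reshape(-1,2).tolist())
    ts=und(S,[[196.1,199.9]],p[3]*mode)[0];td=und(D,[[273.2,162.5]],p[4]*mode)[0]
    print("tin",onz(S,*ts,.056),onz(D,*td,.056))
np.save("case.npy",p[:3])
for n,q in dict(handle=[-150,0,84],hinge=[105,0,80],foot=[5,-142,50],knob=[-59,-168,67],well=[20,-30,5]).items(): print(n,W(p,np.array(q)/1e3).round(4))
ks=und(S,[[232.1,206.8],[245.5,200.7]],p[3]); print(onz(S,*ks[0],.067),onz(S,*ks[1],.067))
E
```

```text
[0.62134634 0.09764809 0.09522155 0.         0.        ] 5.455792651468232
[[-0.0, -2.0], [-1.0, -3.4], [0.0, -1.8], [1.3, -2.7], [-0.4, -1.0], [0.9, -1.4], [0.1, -0.8], [-0.5, -0.9], [-0.4, -1.0], [-1.8, -0.6], [-0.2, -0.6], [-0.8, 0.1]]
tin [ 0.50286247 -0.18556011  0.056     ] [ 0.49984809 -0.18097755  0.056     ]
[ 0.62162619  0.09880427  0.09616614 -0.40710135 -0.13706914] 5.5099137234623345
[[-0.2, -1.6], [-0.6, -3.4], [0.4, -2.0], [-0.2, -2.7], [-0.2, -0.9], [1.2, -1.4], [-0.0, -0.7], [-0.7, -0.7], [-0.3, -0.7], [-1.2, -0.9], [-0.4, -0.4], [-1.0, 0.4]]
tin [ 0.5023961  -0.18682432  0.056     ] [ 0.49979351 -0.18113599  0.056     ]
handle [0.4723 0.0844 0.084 ]
hinge [0.7261 0.1089 0.08  ]
foot [ 0.6402 -0.0421  0.05  ]
knob [ 0.579  -0.0741  0.067 ]
well [0.6444 0.0709 0.005 ]
[ 0.58806305 -0.10647991  0.067     ] [ 0.58633669 -0.06017322  0.067     ]
```

```bash
cat >> h.py <<'E'
CP=np.array([.6216,.0980,.0955]); CR=R.from_euler('z',CP[2])
def cw(p): return CR.apply(np.array(p)/1e3)+[CP[0],CP[1],0]      # case mm -> world m
def wc(p): return CR.inv().apply(np.array(p)-[CP[0],CP[1],0])*1e3
def ori(z,y,az=None):   # columns from tool z, tool y hints, in case frame (or yawed az rad)
    z=np.array(z,float);z/=np.linalg.norm(z);y=np.array(y,float);y-=z*(y@z);y/=np.linalg.norm(y)
    return (CR if az is None else R.from_euler('z',az))*R.from_matrix(np.c_[np.cross(y,z),y,z])
def bar(th):  # handle bar centre, world
    a=th+np.arctan2(4,255);return cw([105-255.03*np.cos(a),0,80+255.03*np.sin(a)])
def knob(th,y=-180): # knob at lid angle th, case mm
    a=th+np.arctan2(4,100);p=np.array([105-100.08*np.cos(a),80+100.08*np.sin(a)])-[5,50]
    d=min(np.linalg.norm(p),132);h=np.sqrt(66**2-d*d/4);u=p/np.linalg.norm(p);k=p/2*d/np.linalg.norm(p)+h*np.array([-u[1],u[0]])
    return [5+k[0],y,50+k[1]]
def pose(): o=sensors.get_obs(); return np.array(o["position"]),R.from_quat(o["tool_rot"])
def plan(wps,start=None):
    """wps: (grasp point world, Rotation or None, n rows or None, label)"""
    p,r=start or pose()
    for g,q,n,lab in wps:
        q=q or r; t=np.array(g)-q.apply([0,0,.003])
        ang=(r.inv()*q).as_rotvec(); k=max(int(np.ceil(max(np.linalg.norm(t-p)/.0405,np.linalg.norm(ang)/.122))),1); n=max(n or 1,k)
        print(lab,n,"rows ->",t.round(3).tolist())
        rows=[];pc,rc=p,r
        for i in range(1,n+1):
            pi=p+(t-p)*i/n; ri=r*R.from_rotvec(ang*i/n)
            s=np.round(rc.inv().apply(pi-pc)*1e3,1); w=np.round((rc.inv()*ri).as_rotvec(),3)
            rows.append([*s.tolist(),*w.tolist()]); pc=pc+rc.apply(s/1e3); rc=rc*R.from_rotvec(w)
        for i in range(0,n,8):
            b=rows[i:i+8]; print(f"{len(b)}x",b[0]) if all(np.allclose(x,b[0],atol=.11) for x in b) and len(b)>1 else print(b)
        p,r=pc,rc
    return p,r
E
python3 - <<'E'
from h import *
S=eyes.camera("scene");s=1/1.5625
for n,uv,z in (("orange1",(222/3.75+150,340/3.75+130),.056),("orange2",(142/3.75+150,432/3.75+130),.056),("turq",(97/3.75+150,186/3.75+130),.056),("paintblue",(404*s,438*s),.11),("paint2",(468*s,400*s),.13),("can",(30/3.75+150,253/3.75+130),.14)): print(n,onz(S,*uv,z).round(3))
for th in (.9,1.0,1.03,1.07): print(th,knob(th),cw(knob(th)).round(3))
t=np.radians(10);H=ori([np.sin(t),0,-np.cos(t)],[1,0,0])
b=bar(0)
plan([([.40,.30,.26],H,None,"mid"),(b+[-.0,0,.09],H,None,"above"),(b+[0,0,.002],H,5,"down")])
E
```

```text
orange1 [ 0.594 -0.185  0.056]
orange2 [ 0.644 -0.275  0.056]
turq [ 0.395 -0.206  0.056]
paintblue [ 0.864 -0.174  0.11 ]
paint2 [ 0.863 -0.053  0.13 ]
can [ 0.513 -0.298  0.14 ]
0.9 [np.float64(-2.11717038494767), -180, np.float64(115.615134578172)] [ 0.637 -0.081  0.116]
1.0 [np.float64(12.065486152200346), -180, np.float64(115.62072009230823)] [ 0.651 -0.08   0.116]
1.03 [np.float64(17.626496743491938), -180, np.float64(114.7809507493259)] [ 0.656 -0.079  0.115]
1.07 [np.float64(30.252014855487605), -180, np.float64(110.97815793985772)] [ 0.669 -0.078  0.111]
mid 10 rows -> [0.399, 0.3, 0.263]
[[-28.9, -21.7, -4.2, -0.015, -0.01, 0.116], [-31.3, -18.2, -4.2, -0.016, -0.01, 0.116], [-33.2, -14.4, -4.2, -0.015, -0.01, 0.117], [-34.7, -10.3, -4.0, -0.016, -0.011, 0.116], [-35.7, -6.2, -3.7, -0.015, -0.01, 0.116], [-36.2, -2.0, -3.4, -0.016, -0.01, 0.116], [-36.2, 2.3, -3.1, -0.015, -0.01, 0.117], [-35.7, 6.5, -2.7, -0.016, -0.01, 0.116]]
[[-34.7, 10.7, -2.1, -0.015, -0.01, 0.116], [-33.3, 14.7, -1.6, -0.016, -0.01, 0.116]]
above 7 rows -> [0.472, 0.084, 0.177]
7x [-31.8, 5.1, 13.4, 0.0, -0.0, 0.0]
down 5 rows -> [0.472, 0.084, 0.089]
5x [-0.0, -3.1, 17.3, 0.0, -0.0, 0.0]
```

Emit:
drive_tool --deltas '[[[-28.9,-21.7,-4.2,-0.015,-0.01,0.116],[-31.3,-18.2,-4.2,-0.016,-0.01,0.116],[-33.2,-14.4,-4.2,-0.015,-0.01,0.117],[-34.7,-10.3,-4.0,-0.016,-0.011,0.116],[-35.7,-6.2,-3.7,-0.015,-0.01,0.116],[-36.2,-2.0,-3.4,-0.016,-0.01,0.116],[-36.2,2.3,-3.1,-0.015,-0.01,0.117],[-35.7,6.5,-2.7,-0.016,-0.01,0.116]]]' --gripper 32

```text
time: 1.07
position: [0.3584, 0.3575, 0.2551]
tool_rot: [0.582, 0.81, 0.054, 0.048]
ft_force: [0.8, -0.1, 0.4]
grip_width: 0.042
grip_force: 0.0
```

Emit:
drive_tool --deltas '[[[-34.7,10.7,-2.1,-0.015,-0.01,0.116],[-33.3,14.7,-1.6,-0.016,-0.01,0.116]]]'

```text
time: 1.23
position: [0.4002, 0.2985, 0.2635]
tool_rot: [0.672, 0.735, 0.065, 0.059]
ft_force: [-0.0, -0.1, -0.4]
grip_width: 0.0312
grip_force: 0.0
```

Emit:
drive_tool --deltas '[[[-31.8,5.1,13.4,0,0,0],[-31.8,5.1,13.4,0,0,0],[-31.8,5.1,13.4,0,0,0],[-31.8,5.1,13.4,0,0,0],[-31.8,5.1,13.4,0,0,0],[-31.8,5.1,13.4,0,0,0],[-31.8,5.1,13.4,0,0,0],[0,0,0,0,0,0]]]'

```text
time: 1.9
position: [0.4742, 0.0788, 0.1754]
tool_rot: [0.672, 0.735, 0.064, 0.059]
ft_force: [0.0, -0.2, -0.4]
grip_width: 0.028
grip_force: 0.0
```

```bash
cat >> h.py <<'E'
def wrist():
    p,r=pose();c=eyes.camera("wrist");h=c["hand_eye"]
    c["xyz"]=p+r.apply(h[:3,3]);c["attitude"]=(r*R.from_matrix(h[:3,:3])).as_quat();return c
def save(c,name,b=(0,0,512,384),k=1.5625):
    x0,y0,x1,y1=b;cv2.imwrite(f"pics/{name}.png",cv2.resize(c["img"][y0:y1,x0:x1,::-1],None,fx=k,fy=k,interpolation=cv2.INTER_CUBIC))
E
python3 - <<'E'
from h import *
c=wrist();save(c,"w1")
print(pose()[0],pose()[1].as_matrix().round(3),sensors.get_obs()["q"].round(2))
b=bar(0); d=CR.apply([0,.05,0])
print((proj(c,[b,b+d,b-d,cw([-105,130,88]),cw([-105,-130,88])])*1.5625).round(0))
E
```

```text
[0.47303767 0.0808014  0.17593114] [[-0.09   0.981  0.172]
 [ 0.996  0.089  0.016]
 [ 0.001  0.173 -0.985]] [-0.08  0.35  1.96  0.05  0.66 -0.21]
[[355. 296.]
 [352. 198.]
 [357. 384.]
 [448.  15.]
 [436. 501.]]
```

View pics/w1.png

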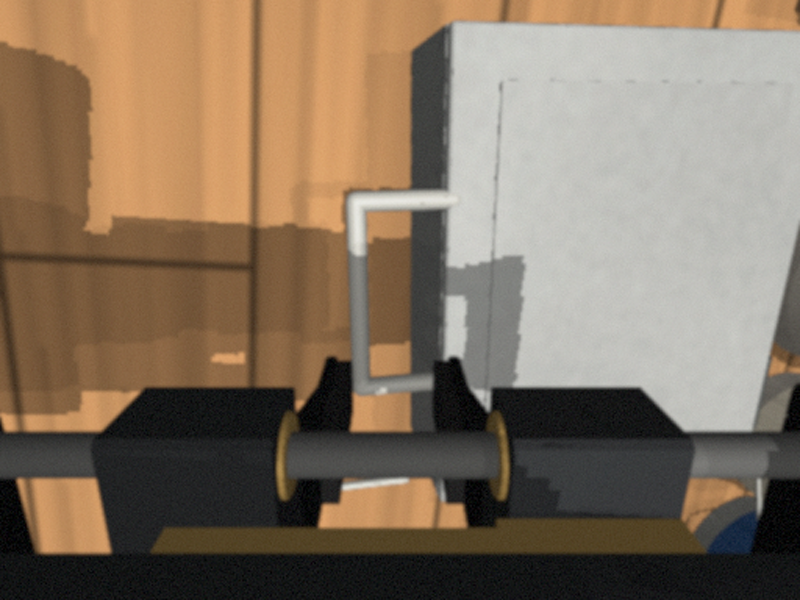

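The bar runs from (356,200) to (365,388), about 3 mm further in +x and 2 to 3 mm further in -y than predicted. I shift the case pose to match.

```bash
sed -i 's/^CP=.*/CP=np.array([.6238,.0957,.100])/' h.py; python3 - <<'E'
from h import *
t=np.radians(10);H=ori([np.sin(t),0,-np.cos(t)],[1,0,0])
b=bar(0)
s=plan([(b+[0,0,.04],H,4,"down1"),(b+[0,0,.001],H,4,"down2")])
w=[(bar(th),H,3,f"arc{th:.2f}") for th in np.arange(1,9)*1.03/8]
plan(w,s)
E
```

```text
Traceback (most recent call last):
  File "h.py", line 19, in ori
    return (CR if az is None else R.from_euler('z',az))*R.from_matrix(np.c_[np.cross(y,z),y,z])
            ^^
NameError: name 'CR' is not defined. Did you mean: 'R'?
```

```bash
sed -i "s/^CP=.*/CP=np.array([.6238,.0957,.100]); CR=R.from_euler('z',CP[2])/" h.py; python3 - <<'E'
from h import *
t=np.radians(10);H=ori([np.sin(t),0,-np.cos(t)],[1,0,0])
b=bar(0)
s=plan([(b+[0,0,.04],H,4,"down1"),(b+[0,0,.001],H,4,"down2")])
w=[(bar(th),H,3,f"arc{th:.2f}") for th in np.arange(1,9)*1.03/8]
plan(w,s)
E
```

```text
down1 4 rows -> [0.474, 0.081, 0.127]
4x [-0.1, -1.9, 12.1, -0.0, 0.0, -0.002]
down2 4 rows -> [0.474, 0.081, 0.088]
4x [-0.0, -1.7, 9.6, 0.0, -0.0, 0.0]
arc0.13 3 rows -> [0.477, 0.081, 0.12]
3x [-0.0, 2.7, -10.3, 0.0, -0.0, 0.0]
arc0.26 3 rows -> [0.483, 0.082, 0.152]
3x [-0.0, 4.1, -10.1, 0.0, -0.0, 0.0]
arc0.39 3 rows -> [0.494, 0.083, 0.183]
3x [-0.0, 5.4, -9.5, 0.0, -0.0, 0.0]
arc0.52 3 rows -> [0.509, 0.084, 0.212]
3x [-0.0, 6.5, -8.8, 0.0, -0.0, 0.0]
arc0.64 3 rows -> [0.527, 0.086, 0.239]
3x [0.0, 7.6, -7.8, 0.0, -0.0, 0.0]
arc0.77 3 rows -> [0.549, 0.088, 0.264]
3x [0.0, 8.6, -6.8, 0.0, -0.0, 0.0]
arc0.90 3 rows -> [0.573, 0.091, 0.285]
3x [0.0, 9.4, -5.6, 0.0, -0.0, 0.0]
arc1.03 3 rows -> [0.601, 0.093, 0.304]
3x [0.0, 10.0, -4.4, 0.0, -0.0, 0.0]
```

Emit:
drive_tool --deltas '[[[-0.1,-1.9,12.1,0,0,-0.002],[-0.1,-1.9,12.1,0,0,-0.002],[-0.1,-1.9,12.1,0,0,-0.002],[-0.1,-1.9,12.1,0,0,-0.002],[0,-1.7,9.6,0,0,0],[0,-1.7,9.6,0,0,0],[0,-1.7,9.6,0,0,0],[0,-1.7,9.6,0,0,0]]]'

```text
time: 2.62
position: [0.4731, 0.0844, 0.0889]
tool_rot: [0.666, 0.741, 0.065, 0.059]
ft_force: [-0.1, 0.3, 0.1]
grip_width: 0.028
grip_force: 0.0
```

Emit:
drive_tool --deltas '[[[0,0,0,0,0,0],[0,0,0,0,0,0],[0,0,0,0,0,0],[0,0,0,0,0,0]]]' --gripper 0 --squeeze 18

```text
time: 2.95
position: [0.4735, 0.0836, 0.0895]
tool_rot: [0.667, 0.74, 0.065, 0.059]
ft_force: [0.2, 0.9, -0.3]
grip_width: 0.0088
grip_force: 0.0
```

Emit:
drive_tool --deltas '[[[0,0,0,0,0,0],[0,0,0,0,0,0]]]'

```text
time: 3.12
position: [0.4734, 0.0832, 0.0893]
tool_rot: [0.667, 0.74, 0.065, 0.059]
ft_force: [0.3, 0.1, 0.9]
grip_width: 0.0018
grip_force: 0.0
```

The fingers closed on nothing, so I look again.

```bash
python3 - <<'E'
from h import *
c=wrist();save(c,"w2")
S=eyes.camera("scene");a=S["img"][120:240,220:380];D=eyes.camera("side");b=D["img"][150:270,190:350]
cv2.imwrite("pics/w2.png",np.vstack([cv2.resize(c["img"],(512,384)),cv2.resize(np.hstack([a,b]),(512,192),interpolation=cv2.INTER_CUBIC)])[:,:,::-1])
b=bar(0); d=CR.apply([0,.05,0])
p,r=pose();print(p,proj(c,[b,b+d,b-d,p+r.apply([0,0,.003])]).round(0))
E
```

```text
[0.47320829 0.08312169 0.08897061] [[248. 246.]
 [248. 160.]
 [247. 320.]
 [247. 244.]]
```

View pics/w2.png

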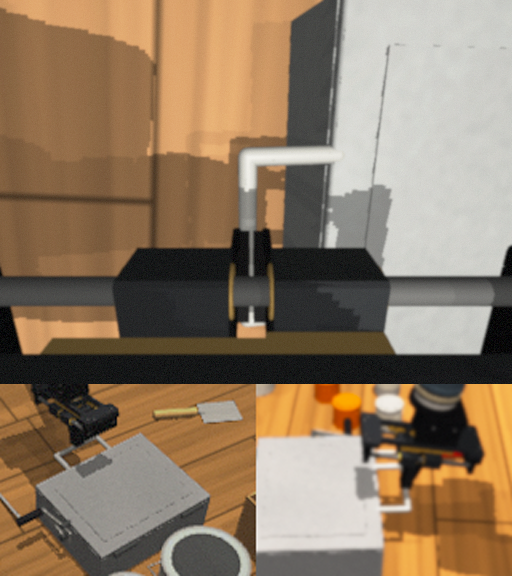

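The fingers shut just above the bar: the bar shows through the 2 mm gap, in line with the jaws laterally. I open, go 15 mm lower and close again.

Emit:
drive_tool --deltas '[[[0,0,0,0,0,0],[0,0,0,0,0,0],[0,0,0,0,0,0],[0,0,0,0,0,0],[0,-0.9,5,0,0,0],[0,-0.9,5,0,0,0],[0,-0.9,5,0,0,0],[0,0,0,0,0,0]]]' --gripper 32

```text
time: 3.93
position: [0.4723, 0.0832, 0.0723]
tool_rot: [0.667, 0.74, 0.064, 0.058]
ft_force: [-0.0, 0.7, 0.3]
grip_width: 0.0276
grip_force: 0.0
```

Emit:
drive_tool --deltas '[[[0,0,0,0,0,0],[0,0,0,0,0,0],[0,0,0,0,0,0],[0,0,0,0,0,0],[0,0,0,0,0,0],[0,0,0,0,0,0]]]' --gripper 0

```text
time: 4.43
position: [0.474, 0.0832, 0.0738]
tool_rot: [0.667, 0.74, 0.065, 0.06]
ft_force: [2.1, 0.6, -2.6]
grip_width: 0.0091
grip_force: 18.0
```

Emit:
drive_tool --deltas '[[[0,0,0,0,0,0],[0,0,0,0,0,0],[0,-0.6,4,0,0,0],[0,-0.6,4,0,0,0],[0,0,0,0,0,0]]]' --gripper 25

```text
time: 4.85
position: [0.4724, 0.0832, 0.0646]
tool_rot: [0.667, 0.74, 0.064, 0.058]
ft_force: [1.2, 0.4, 0.5]
grip_width: 0.0213
grip_force: 0.0
```

Emit:
drive_tool --deltas '[[[0,0,0,0,0,0],[0,0,0,0,0,0],[0,0,0,0,0,0],[0,0,0,0,0,0],[0,0,0,0,0,0]]]' --gripper 0

```text
time: 5.27
position: [0.4755, 0.0831, 0.0658]
tool_rot: [0.667, 0.74, 0.066, 0.06]
ft_force: [4.3, 2.5, -3.6]
grip_width: 0.0091
grip_force: 18.0
```

Emit:
drive_tool --deltas '[[[0,2.7,-10.3,0,0,0],[0,2.7,-10.3,0,0,0],[0,2.7,-10.3,0,0,0],[0,4.1,-10.1,0,0,0],[0,4.1,-10.1,0,0,0],[0,4.1,-10.1,0,0,0]]]'

```text
time: 5.77
position: [0.4841, 0.084, 0.1299]
tool_rot: [0.667, 0.74, 0.066, 0.06]
ft_force: [5.8, 1.5, -6.0]
grip_width: 0.0094
grip_force: 18.0
```

Emit:
drive_tool --deltas '[[[0,5.4,-9.5,0,0,0],[0,5.4,-9.5,0,0,0],[0,5.4,-9.5,0,0,0],[0,6.5,-8.8,0,0,0],[0,6.5,-8.8,0,0,0],[0,6.5,-8.8,0,0,0]]]'

```text
time: 6.27
position: [0.5076, 0.0863, 0.1892]
tool_rot: [0.667, 0.74, 0.064, 0.059]
ft_force: [4.8, -1.1, -7.7]
grip_width: 0.0095
grip_force: 18.0
```

Emit:
drive_tool --deltas '[[[0,7.6,-7.8,0,0,0],[0,7.6,-7.8,0,0,0],[0,7.6,-7.8,0,0,0],[0,8.6,-6.8,0,0,0],[0,8.6,-6.8,0,0,0],[0,8.6,-6.8,0,0,0]]]'

```text
time: 6.77
position: [0.5432, 0.0899, 0.2393]
tool_rot: [0.667, 0.741, 0.06, 0.055]
ft_force: [-5.4, -4.3, -0.9]
grip_width: 0.009
grip_force: 18.0
```

Emit:
drive_tool --deltas '[[[0,9.4,-5.6,0,0,0],[0,9.4,-5.6,0,0,0],[0,9.4,-5.6,0,0,0],[0,0,0,0,0,0],[0,0,0,0,0,0]]]'

```text
time: 7.18
position: [0.5694, 0.0925, 0.2631]
tool_rot: [0.667, 0.741, 0.061, 0.057]
ft_force: [-8.2, -3.8, 10.1]
grip_width: 0.009
grip_force: 18.0
```

Emit:
drive_tool --deltas '[[[0,10,-4.4,0,0,0],[0,10,-4.4,0,0,0],[0,10,-4.4,0,0,0],[0,0,0,0,0,0],[0,0,0,0,0,0]]]'

```text
time: 7.6
position: [0.5982, 0.0954, 0.2825]
tool_rot: [0.667, 0.74, 0.063, 0.059]
ft_force: [-5.0, -3.9, 10.6]
grip_width: 0.009
grip_force: 18.0
```

```bash
python3 - <<'E'
from h import *
S=eyes.camera("scene");a=S["img"][60:260,190:390];D=eyes.camera("side");b=D["img"][60:280,180:400];
cv2.imwrite("pics/o1.png",np.hstack([cv2.resize(x,(400,400),interpolation=cv2.INTER_CUBIC) for x in(a,b)])[:,:,::-1])
def lid(P,th): 
    P=np.array(P,float);d=P-[105,0,80];c,s=np.cos(th),np.sin(th)
    return cw(np.c_[105+d[:,0]*c+d[:,2]*s,d[:,1],80-d[:,0]*s+d[:,2]*c])
for th in (.9,.95,1.0,1.05): print(th,((proj(S,lid([[-105,130,88],[-105,-130,88],[-150,50,84],[-150,-50,84]],th))-[190,60])*2).round().tolist(),((proj(D,lid([[-105,130,88],[-105,-130,88]],th))-[180,60])*400/220).round().tolist())
E
```

```text
0.9 [[284.0, 131.0], [137.0, 202.0], [229.0, 122.0], [172.0, 148.0]] [[93.0, 260.0], [93.0, 136.0]]
0.95 [[288.0, 131.0], [141.0, 202.0], [234.0, 121.0], [177.0, 148.0]] [[85.0, 256.0], [87.0, 132.0]]
1.0 [[293.0, 131.0], [145.0, 203.0], [240.0, 121.0], [182.0, 148.0]] [[77.0, 253.0], [81.0, 129.0]]
1.05 [[298.0, 132.0], [149.0, 205.0], [245.0, 122.0], [188.0, 149.0]] [[69.0, 250.0], [74.0, 126.0]]
```

View pics/o1.png

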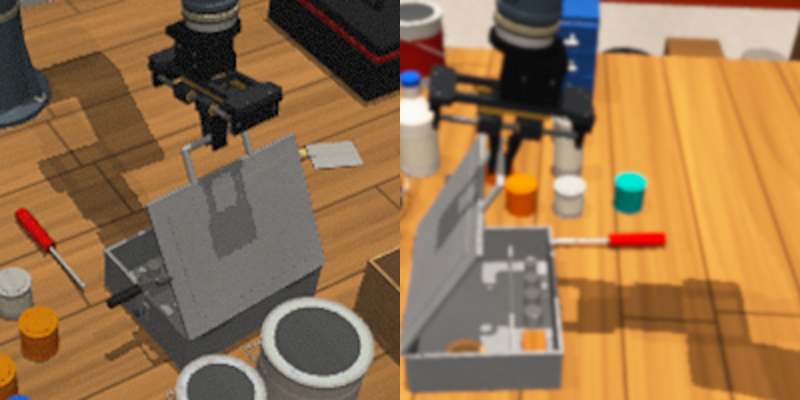

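The lid stands at about 1.0 rad: its corners are at (295,136) and (150,203) in the left panel, matching the prediction. The knob shows from (108,302) to (140,290). Next I release the handle and go to the knob.

```bash
sed -i 's/t=np.array(g)-q.apply(\[0,0,.003\])/t=np.array(g)-q.apply([0,0,G])/; s/^def plan/G=-.012\ndef plan/' h.py; python3 - <<'E'
from h import *
S=eyes.camera("scene")
for th in (1.0,1.03): k=knob(th); print(th,proj(S,[cw(k),cw([k[0],-204,k[2]]),cw([k[0],-156,k[2]])]).round(1).tolist())
a=np.radians(30);K=ori([0,np.sin(a),-np.cos(a)],[1,0,0])
k=np.array(knob(1.02,-180)); z=np.array([0,np.sin(a),-np.cos(a)])
p,r=pose(); g=p+r.apply([0,0,G])
print(k, sensors.get_obs()["ft_force"])
plan([(g-r.apply([0,0,.085]),r,4,"up"),(cw([-30,-200,330]),K,None,"over"),(cw(k-90*z),K,None,"pre"),(cw(k-30*z),K,3,"in1"),(cw(k),K,3,"in2")])
E
```

```text
1.0 [[249.9, 208.3], [242.9, 212.1], [256.9, 204.6]]
1.03 [[251.1, 209.8], [244.0, 213.5], [258.0, 206.0]]
[  15.64296885 -180.          115.13622045] [-6.03189453 -2.13785971 11.39787337]
up 4 rows -> [0.584, 0.094, 0.366]
4x [0.0, -0.0, -21.3, 0.0, 0.0, 0.0]
over 5 rows -> [0.613, -0.1, 0.32]
[[-39.3, 0.2, 9.6, 0.034, 0.105, 0.01], [-40.0, 0.9, 5.4, 0.033, 0.105, 0.01], [-40.4, 1.4, 1.2, 0.034, 0.105, 0.01], [-40.3, 1.8, -3.1, 0.033, 0.105, 0.009], [-39.7, 1.9, -7.4, 0.034, 0.105, 0.01]]
pre 4 rows -> [0.661, -0.121, 0.183]
4x [-22.5, 11.4, 26.5, -0.0, 0.0, 0.0]
in1 3 rows -> [0.658, -0.091, 0.131]
3x [0.0, 0.0, 20.0, -0.0, 0.0, 0.0]
in2 3 rows -> [0.657, -0.076, 0.105]
3x [0.0, 0.0, 10.0, -0.0, 0.0, 0.0]
```

Emit:
drive_tool --deltas '[[[0,0,0,0,0,0],[0,0,0,0,0,0],[0,0,0,0,0,0],[0,0,0,0,0,0]]]' --gripper 35

```text
time: 8.08
position: [0.5993, 0.0966, 0.2801]
tool_rot: [0.667, 0.74, 0.064, 0.058]
ft_force: [0.4, 0.0, 0.4]
grip_width: 0.0263
grip_force: 0.0
```

Emit:
drive_tool --deltas '[[[0,0,-21.3,0,0,0],[0,0,-21.3,0,0,0],[0,0,-21.3,0,0,0],[0,0,-21.3,0,0,0]]]' --gripper 50

```text
time: 8.42
position: [0.5846, 0.0952, 0.3647]
tool_rot: [0.667, 0.74, 0.064, 0.058]
ft_force: [0.6, 0.0, -0.4]
grip_width: 0.042
grip_force: 0.0
```

Emit:
drive_tool --deltas '[[[-39.3,0.2,9.6,0.034,0.105,0.01],[-40.0,0.9,5.4,0.033,0.105,0.01],[-40.4,1.4,1.2,0.034,0.105,0.01],[-40.3,1.8,-3.1,0.033,0.105,0.009],[-39.7,1.9,-7.4,0.034,0.105,0.01]]]'

```text
time: 8.83
position: [0.6152, -0.101, 0.3181]
tool_rot: [0.647, 0.716, 0.177, -0.193]
ft_force: [2.1, 1.1, 0.2]
grip_width: 0.0436
grip_force: 0.0
```

Emit:
drive_tool --deltas '[[[-22.5,11.4,26.5,0,0,0],[-22.5,11.4,26.5,0,0,0],[-22.5,11.4,26.5,0,0,0],[-22.5,11.4,26.5,0,0,0],[0,0,0,0,0,0]]]'

```text
time: 9.25
position: [0.6605, -0.1189, 0.1707]
tool_rot: [0.649, 0.714, 0.173, -0.199]
ft_force: [-1.2, 0.3, -1.6]
grip_width: 0.0433
grip_force: 0.0
```

```bash
python3 - <<'E'
from h import *
c=wrist();save(c,"k1")
for th in (.98,1.0,1.03): k=knob(th); print(th,(proj(c,[cw(k),cw([k[0],-204,k[2]]),cw([k[0],-156,k[2]])])*1.5625).round(0).tolist())
a=np.radians(30);K=ori([0,np.sin(a),-np.cos(a)],[1,0,0])
k=np.array(knob(1.02,-180)); z=np.array([0,np.sin(a),-np.cos(a)])
plan([(cw(k-30*z),K,3,"in1"),(cw(k),K,3,"in2")]); print(sensors.get_obs()["q"].round(2))
E
```

```text
0.98 [[376.0, 313.0], [376.0, 364.0], [376.0, 264.0]]
1.0 [[383.0, 313.0], [383.0, 364.0], [383.0, 264.0]]
1.03 [[395.0, 313.0], [395.0, 364.0], [394.0, 264.0]]
in1 3 rows -> [0.658, -0.091, 0.131]
[[0.4, 0.2, 17.4, -0.002, -0.003, -0.001], [0.5, 0.1, 17.4, -0.002, -0.003, -0.001], [0.6, 0.1, 17.4, -0.003, -0.003, -0.002]]
in2 3 rows -> [0.657, -0.076, 0.105]
3x [0.0, -0.0, 10.0, 0.0, 0.0, 0.0]
[-0.54  0.77  1.21  0.42  1.51 -0.73]
```

View pics/k1.png

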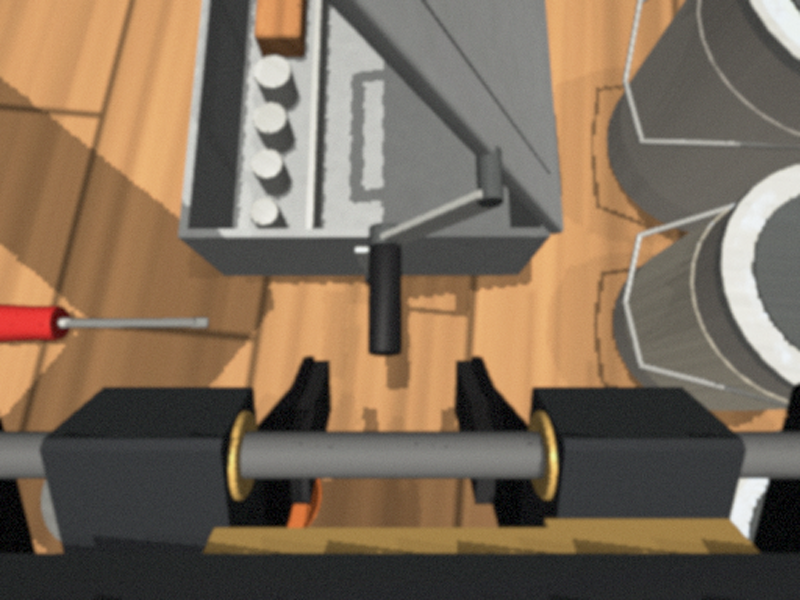

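The knob spans (385,245) to (385,352), which puts its middle at y ≈ -175 mm and the lid at about 1.0 rad. The jaws are in line with it.

Emit:
drive_tool --deltas '[[[1.5,-1,17.5,-0.002,-0.003,-0.001],[1.5,-1,17.5,-0.002,-0.003,-0.001],[1,-1,17.5,-0.003,-0.003,-0.002],[0,0,10,0,0,0],[0,0,10,0,0,0],[0,0,10,0,0,0],[0,0,0,0,0,0]]]'

```text
time: 9.88
position: [0.6554, -0.074, 0.1108]
tool_rot: [0.647, 0.718, 0.175, -0.187]
ft_force: [-0.7, 0.1, -0.7]
grip_width: 0.0437
grip_force: 0.0
```

Emit:
drive_tool --deltas '[[[0,0,0,0,0,0],[0,0,0,0,0,0],[0,0,0,0,0,0],[0,0,0,0,0,0],[0,0,0,0,0,0],[0,0,0,0,0,0]]]' --gripper 0 --squeeze 12

```text
time: 10.38
position: [0.6551, -0.0758, 0.1116]
tool_rot: [0.647, 0.718, 0.174, -0.187]
ft_force: [-3.4, -1.8, 2.4]
grip_width: 0.0157
grip_force: 12.0
```

Pinched at 15.7 mm. Now I drive the knob along its arc.

Emit:
drive_tool --deltas '[[[-0.3,3.4,0.5,0,0,0],[-0.3,3.4,0.5,0,0,0],[-0.3,3.4,0.5,0,0,0],[-0.7,3.6,1.2,0,0,0],[-0.7,3.6,1.2,0,0,0],[-0.7,3.6,1.2,0,0,0]]]'

```text
time: 10.88
position: [0.6777, -0.0735, 0.1054]
tool_rot: [0.648, 0.718, 0.175, -0.186]
ft_force: [-2.0, -2.6, 0.7]
grip_width: 0.0154
grip_force: 12.0
```

Emit:
drive_tool --deltas '[[[-0.7,2.7,1.3,0,0,0],[-0.7,2.7,1.3,0,0,0],[-0.7,2.7,1.3,0,0,0],[0,0,0,0,0,0],[0,0,0,0,0,0]]]'

```text
time: 11.3
position: [0.6781, -0.0728, 0.102]
tool_rot: [0.646, 0.719, 0.17, -0.193]
ft_force: [-18.2, -8.3, 12.6]
grip_width: 0.0156
grip_force: 12.0
```

```bash
python3 - <<'E'
from h import *
p,r=pose();print(wc(p+r.apply([0,0,-.012])),r.as_matrix().round(3))
S=eyes.camera("scene");a=S["img"][100:240,210:370];c=wrist();b=c["img"][0:384,0:512]
cv2.imwrite("pics/l1.png",np.hstack([cv2.resize(a,(400,350),interpolation=cv2.INTER_CUBIC),cv2.resize(b,(400,350))])[:,:,::-1])
f=np.array([5,-142,50])
for ph in (10,20,25,31): print(ph,proj(c,[cw(f+[66*np.sin(np.radians(ph)),-5,66*np.cos(np.radians(ph))]),cw(f),cw([0,-142,80])]).round().tolist())
E
```

```text
[  37.25632427 -179.05383698  112.44303123] [[-0.091  0.994 -0.058]
 [ 0.863  0.107  0.494]
 [ 0.497 -0.005 -0.868]]
10 [[208.0, 195.0], [205.0, 206.0], [190.0, 198.0]]
20 [[230.0, 196.0], [205.0, 206.0], [190.0, 198.0]]
25 [[240.0, 197.0], [205.0, 206.0], [190.0, 198.0]]
31 [[251.0, 198.0], [205.0, 206.0], [190.0, 198.0]]
```

View pics/l1.png

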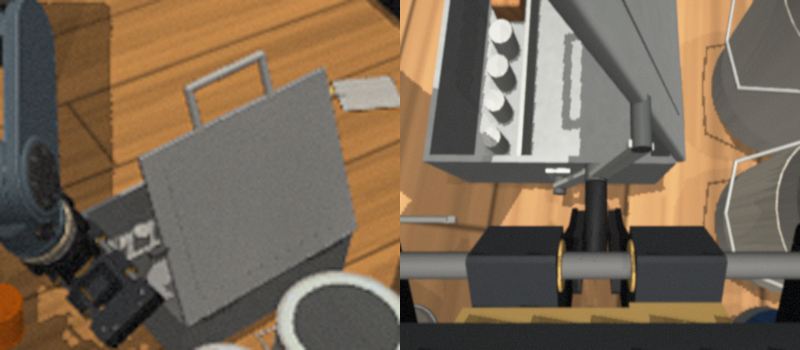

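The knob, at (597,180) in the right panel, matches the predicted locked angle of 31°, and the arm met a firm stop there, so the stay is locked. Now I release it and go for the tin.

```bash
python3 - <<'E'
from h import *
a=np.radians(35);az=np.radians(-15);T=ori([np.sin(a),0,-np.cos(a)],[0,1,0],az)
p,r=pose(); g=p+r.apply([0,0,G]); z=T.apply([0,0,1])
tin=np.array([.503,-.185,.034])+T.apply([0,0,G])
plan([(g-r.apply([0,0,.100]),r,4,"out"),([.47,-.15,.28],T,None,"mid"),(tin-.11*z,T,None,"pre"),(tin-.03*z,T,4,"in1"),(tin,T,3,"in2")])
E
```

```text
out 4 rows -> [0.684, -0.122, 0.189]
4x [0.0, -0.0, -25.0, 0.0, 0.0, 0.0]
mid 14 rows -> [0.477, -0.152, 0.27]
[[2.4, -15.0, -5.2, -0.004, -0.071, -0.09], [3.4, -14.6, -5.5, -0.005, -0.07, -0.09], [4.2, -14.4, -5.9, -0.004, -0.071, -0.09], [5.1, -13.8, -6.2, -0.005, -0.071, -0.09], [5.9, -13.4, -6.7, -0.004, -0.07, -0.09], [6.6, -12.7, -7.2, -0.004, -0.071, -0.09], [7.1, -12.1, -7.7, -0.005, -0.07, -0.09], [7.7, -11.4, -8.3, -0.004, -0.071, -0.09]]
[[8.0, -10.6, -8.9, -0.004, -0.071, -0.09], [8.3, -9.9, -9.5, -0.005, -0.07, -0.09], [8.5, -9.1, -10.1, -0.004, -0.071, -0.09], [8.5, -8.3, -10.8, -0.005, -0.071, -0.09], [8.4, -7.4, -11.5, -0.004, -0.07, -0.09], [8.3, -6.6, -12.0, -0.004, -0.071, -0.09]]
pre 4 rows -> [0.442, -0.169, 0.124]
4x [26.9, -6.3, 25.7, -0.0, 0.0, -0.0]
in1 4 rows -> [0.486, -0.181, 0.059]
4x [-0.0, 0.0, 20.0, -0.0, 0.0, -0.0]
in2 3 rows -> [0.503, -0.185, 0.034]
3x [-0.0, -0.0, 10.0, -0.0, 0.0, -0.0]
```

Emit:
drive_tool --deltas '[[[0,0,0,0,0,0],[0,0,0,0,0,0],[0,0,0,0,0,0],[0,0,0,0,0,0]]]' --gripper 45

```text
time: 11.73
position: [0.686, -0.0718, 0.1012]
tool_rot: [0.648, 0.718, 0.176, -0.186]
ft_force: [0.3, 0.0, 0.4]
grip_width: 0.0342
grip_force: 0.0
```

Emit:
drive_tool --deltas '[[[0,0,-25,0,0,0],[0,0,-25,0,0,0],[0,0,-25,0,0,0],[0,0,-25,0,0,0],[0,-36,-20,0,0,0],[0,-36,-20,0,0,0],[0,-36,-20,0,0,0],[0,0,0,0,0,0]]]'

```text
time: 12.4
position: [0.5819, -0.1642, 0.2424]
tool_rot: [0.649, 0.717, 0.175, -0.184]
ft_force: [0.5, 0.2, -1.5]
grip_width: 0.0391
grip_force: 0.0
```

```bash
python3 - <<'E'
from h import *
a=np.radians(35);az=np.radians(-15);T=ori([np.sin(a),0,-np.cos(a)],[0,1,0],az)
z=T.apply([0,0,1])
tin=np.array([.503,-.185,.034])+T.apply([0,0,G])
plan([([.45,-.16,.25],T,None,"mid"),(tin-.11*z,T,None,"pre"),(tin-.03*z,T,4,"in1"),(tin,T,3,"in2")])
# is the stay still locked: knob end in scene
E
```

```text
mid 14 rows -> [0.457, -0.162, 0.24]
[[0.9, -8.9, 0.6, -0.004, -0.069, -0.091], [1.7, -8.8, 0.4, -0.003, -0.07, -0.09], [2.5, -8.5, 0.2, -0.004, -0.069, -0.091], [3.3, -8.4, 0.1, -0.003, -0.069, -0.091], [4.0, -8.0, -0.3, -0.004, -0.07, -0.09], [4.7, -7.5, -0.6, -0.003, -0.069, -0.091], [5.4, -7.2, -1.0, -0.004, -0.07, -0.091], [5.8, -6.6, -1.3, -0.003, -0.069, -0.09]]
[[6.4, -6.0, -1.9, -0.004, -0.069, -0.091], [6.7, -5.5, -2.3, -0.004, -0.07, -0.091], [7.0, -4.8, -2.7, -0.003, -0.069, -0.09], [7.2, -4.2, -3.3, -0.004, -0.069, -0.091], [7.3, -3.5, -3.9, -0.003, -0.07, -0.091], [7.3, -2.8, -4.3, -0.004, -0.069, -0.09]]
pre 3 rows -> [0.442, -0.169, 0.124]
3x [25.5, -3.5, 29.3, 0.0, -0.0, -0.0]
in1 4 rows -> [0.486, -0.181, 0.059]
4x [0.0, -0.0, 20.0, 0.0, -0.0, -0.0]
in2 3 rows -> [0.503, -0.185, 0.034]
3x [0.0, -0.0, 10.0, 0.0, -0.0, -0.0]
```

Emit:
drive_tool --deltas '[[[0.9,-8.9,0.6,-0.004,-0.069,-0.091],[1.7,-8.8,0.4,-0.003,-0.07,-0.09],[2.5,-8.5,0.2,-0.004,-0.069,-0.091],[3.3,-8.4,0.1,-0.003,-0.069,-0.091],[4.0,-8.0,-0.3,-0.004,-0.07,-0.09],[4.7,-7.5,-0.6,-0.003,-0.069,-0.091],[5.4,-7.2,-1.0,-0.004,-0.07,-0.091],[5.8,-6.6,-1.3,-0.003,-0.069,-0.09]]]' --gripper 100

```text
time: 13.07
position: [0.5143, -0.1602, 0.2388]
tool_rot: [0.377, 0.919, 0.058, 0.099]
ft_force: [-0.5, -0.2, 1.2]
grip_width: 0.0827
grip_force: 0.0
```

Emit:
drive_tool --deltas '[[[6.4,-6.0,-1.9,-0.004,-0.069,-0.091],[6.7,-5.5,-2.3,-0.004,-0.07,-0.091],[7.0,-4.8,-2.7,-0.003,-0.069,-0.09],[7.2,-4.2,-3.3,-0.004,-0.069,-0.091],[7.3,-3.5,-3.9,-0.003,-0.07,-0.091],[7.3,-2.8,-4.3,-0.004,-0.069,-0.09],[0,0,0,0,0,0]]]'

```text
time: 13.65
position: [0.4692, -0.1559, 0.2367]
tool_rot: [0.168, 0.949, -0.014, 0.266]
ft_force: [-0.1, 0.6, -0.3]
grip_width: 0.087
grip_force: 0.0
```

Emit:
drive_tool --deltas '[[[25.5,-3.5,29.3,0,0,0],[25.5,-3.5,29.3,0,0,0],[25.5,-3.5,29.3,0,0,0],[0,0,0,0,0,0],[0,0,0,0,0,0]]]'

```text
time: 14.07
position: [0.4704, -0.1506, 0.1694]
tool_rot: [0.17, 0.953, -0.013, 0.25]
ft_force: [-0.3, 0.2, 0.8]
grip_width: 0.0872
grip_force: 0.0
```

```bash
python3 - <<'E'
from h import *
c=wrist();S=eyes.camera("scene")
w=cv2.resize(c["img"],(512,384));s=cv2.resize(S["img"][120:264,190:382],(288*4//3,288),interpolation=cv2.INTER_CUBIC)
cv2.imwrite("pics/t1.png",np.hstack([w,np.pad(s,((0,96),(0,0),(0,0)))[:, :288]])[:,:,::-1])
# automatic: tin top edge ellipse candidates
q=np.array([.503,-.185,.056]);print(proj(c,[q,q+[.028,0,0],q-[.028,0,0],q+[0,.028,0],q-[0,.028,0]]).round().tolist())
a=np.radians(35);az=np.radians(-15);T=ori([np.sin(a),0,-np.cos(a)],[0,1,0],az);z=T.apply([0,0,1])
tin=np.array([.503,-.185,.034])+T.apply([0,0,G])
plan([(tin-.03*z,T,4,"in1"),(tin,T,3,"in2")]);print(sensors.get_obs()["q"].round(2))
E
```

```text
[[217.0, 165.0], [229.0, 186.0], [203.0, 141.0], [247.0, 156.0], [188.0, 174.0]]
in1 4 rows -> [0.486, -0.181, 0.059]
[[7.9, -7.3, 27.2, 0.003, -0.026, -0.024], [8.9, -7.0, 27.0, 0.002, -0.025, -0.024], [9.6, -6.7, 26.8, 0.003, -0.026, -0.024], [10.6, -6.4, 26.6, 0.002, -0.026, -0.023]]
in2 3 rows -> [0.503, -0.185, 0.034]
3x [-0.0, -0.0, 10.0, 0.0, 0.0, -0.0]
[-0.67  0.35  2.2   1.02  0.25 -2.85]
```

View pics/t1.png

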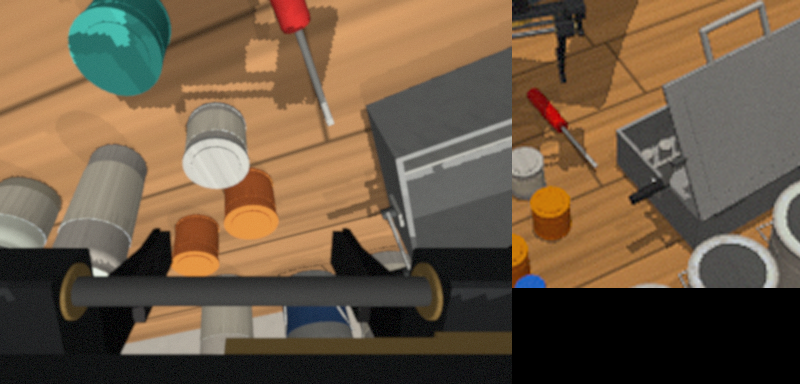

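Left panel: the tin's top is centred at (217,162), against (217,165) predicted, so the tin's position is good. Right panel: the lid stands locked with the knob at (645,192). The wrist has hit a joint limit (q6 = -2.85), so I fit a kinematic model to pick a better grasp azimuth.

```bash
cat >> h.py <<'E'
from scipy.optimize import least_squares
LO=np.array([-3.08,-.75,.22,-1.43,0,-2.85]);HI=np.array([3.08,2.2,2.44,4.57,2.65,2.85])
def fk(q,L):
    e=lambda a,t:R.from_euler(a,t)
    A=e('z',q[0])*e('y',q[1]);B=A*e('y',q[2]);T=B*e('z',q[3])*e('y',q[4])*e('z',q[5]+np.pi/2)
    return np.array([0,0,L[0]])+A.apply([L[4],0,L[1]])+B.apply([L[5],0,L[2]])+T.apply([0,0,L[3]]),T
def ik(p,r,q0,L):
    f=lambda q:np.r_[(fk(q,L)[0]-p)*5,(fk(q,L)[1].inv()*r).as_rotvec()]
    s=least_squares(f,np.clip(q0,LO+.01,HI-.01),bounds=(LO,HI));return s.x,np.abs(s.fun).max()
E
python3 - <<'E'
from h import *
o=sensors.get_obs()
d=[([1.0825,.52825,1.43362,0,1.18143,-.1785],[.19023,.59474,.22019]),([-.08,.35,1.96,.05,.66,-.21],[.473,.0808,.1759]),([-.54,.77,1.21,.42,1.51,-.73],[.6605,-.1189,.1707]),(o["q"],o["position"])]
L=least_squares(lambda L:np.concatenate([fk(q,L)[0]-p for q,p in d]),[.3,.4,.4,.25,0,0]).x
print(L.round(3),[np.abs(fk(q,L)[0]-p).max().round(4) for q,p in d],(fk(o["q"],L)[1].inv()*pose()[1]).magnitude());np.save("L.npy",L)
a=np.radians(35)
for nm,y in (("backdown",[0,1,0]),("fwdup",[0,-1,0])):
  for az in (-90,-60,60,90,None):
    best=None
    T=ori([np.sin(a),0,-np.cos(a)],y,None if az is None else np.radians(az))
    p=cw([20,-15,45]) if az is None else np.array([.503,-.185,.036])
    for q4 in (-1,0,1,3,4):
      for q6 in (-2,0,2):
        for q5 in (.5,1.2):
          x,e=ik(p,T,[0,.5,1.9,q4,q5,q6],L)
          m=np.min(np.r_[x-LO,HI-x]); 
          if e<2e-3 and (best is None or m>best[0]): best=(m,x.round(2))
    print(nm,az,best)
E
```

```text
[ 0.375  0.843  0.465  0.604 -0.163  0.216] [np.float64(0.1053), np.float64(0.0973), np.float64(0.0195), np.float64(0.0515)] 5.800212085901491e-16
backdown -90 (np.float64(0.5836446300260816), array([ 0.31,  0.87,  1.86, -0.84,  0.83,  1.02]))
backdown -60 (np.float64(0.17305516331194326), array([0.34, 1.01, 2.27, 4.35, 0.65, 1.79]))
backdown 60 (np.float64(0.6895671426727397), array([-0.97,  0.87,  1.74,  0.69,  0.95,  2.16]))
backdown 90 (np.float64(0.7592408100982153), array([-0.81,  0.92,  1.47,  0.43,  1.26,  2.09]))
backdown None None
fwdup -90 (np.float64(0.5836446311922832), array([ 0.31,  0.87,  1.86, -0.84,  0.83, -2.12]))
fwdup -60 (np.float64(0.1730551635912585), array([ 0.34,  1.01,  2.27,  4.35,  0.65, -1.35]))
fwdup 60 (np.float64(0.6962589684575682), array([-0.97,  0.87,  1.74,  0.69,  0.95, -0.98]))
fwdup 90 (np.float64(0.9727483839986237), array([-0.81,  0.92,  1.47,  0.43,  1.26, -1.05]))
fwdup None None
```

```bash
sed -i 's/A.apply(\[L\[4\],0,L\[1\]\])/A.apply([L[4],L[6],L[1]])/' h.py
cat > ikc.py <<'E'
from h import *
L=np.load("L.npy")
def search(p,T):
    best=None
    for q4 in (-1,0,1,3,4):
      for q6 in (-2,0,2):
        for q5 in (.5,1.2):
          x,e=ik(p,T,[0,.5,1.9,q4,q5,q6],L);m=np.min(np.r_[x-LO,HI-x])
          if e<2e-3 and (best is None or m>best[0]): best=(m.round(2),x.round(2).tolist())
    return best
E
python3 - <<'E'
from h import *
o=sensors.get_obs()
d=[([1.0825,.52825,1.43362,0,1.18143,-.1785],[.19023,.59474,.22019]),([-.08,.35,1.96,.05,.66,-.21],[.473,.0808,.1759]),([-.54,.77,1.21,.42,1.51,-.73],[.6605,-.1189,.1707]),(o["q"],o["position"])]
L=least_squares(lambda L:np.concatenate([fk(q,L)[0]-p for q,p in d]),[.3,.4,.4,.25,0,0,.1]).x
print(L.round(3),[np.abs(fk(q,L)[0]-p).max().round(4) for q,p in d]);np.save("L.npy",L)
from ikc import search
for t in (35,):
 a=np.radians(t)
 for nm,y in (("backdown",[0,1,0]),("fwdup",[0,-1,0])):
  for az in (-90,-60,-15,60,None):
    T=ori([np.sin(a),0,-np.cos(a)],y,None if az is None else np.radians(az))
    p=cw([20,-15,45]) if az is None else np.array([.503,-.185,.036])
    print(t,nm,az,search(p,T))
E
```

```text
[ 0.277  0.592  0.392  0.313 -0.002  0.117  0.11 ] [np.float64(0.0009), np.float64(0.0012), np.float64(0.0007), np.float64(0.0005)]
35 backdown -90 (np.float64(0.28), [-0.23, 0.79, 1.89, -1.15, 0.66, 0.78])
35 backdown -60 (np.float64(0.33), [-0.34, 0.78, 2.11, 4.19, 0.44, 1.18])
35 backdown -15 (np.float64(0.18), [-0.71, 0.79, 2.26, 2.63, 0.53, 1.65])
35 backdown 60 (np.float64(0.64), [-0.9, 0.8, 1.8, 0.73, 0.93, 2.2])
35 backdown None (np.float64(0.22), [-0.1, 0.76, 1.97, 2.59, 0.22, 1.95])
35 fwdup -90 (np.float64(0.28), [-0.23, 0.79, 1.89, -1.15, 0.66, -2.37])
35 fwdup -60 (np.float64(0.33), [-0.34, 0.78, 2.11, 4.19, 0.44, -1.96])
35 fwdup -15 (np.float64(0.18), [-0.71, 0.79, 2.26, 2.63, 0.53, -1.49])
35 fwdup 60 (np.float64(0.64), [-0.9, 0.8, 1.8, 0.73, 0.93, -0.94])
35 fwdup None (np.float64(0.22), [-0.1, 0.76, 1.97, 2.59, 0.22, -1.2])
```

```bash
python3 - <<'E'
from ikc import *
p=cw([15,-15,45]);tin=np.array([.503,-.185,.036])
def best(p,T):
    out=None
    for q4 in (-.8,.8,3):
        x,e=ik(p,T,[0,.8,1.9,q4,.6,0],L)
        m=min(np.min(np.r_[x-LO,HI-x]),x[4])
        if e<2e-3 and (out is None or m>out[0]): out=(round(m,2),x.round(2).tolist())
    return out
for t in (25,30,40):
  for az in (-40,-20,0,20,40,60):
    a=np.radians(t);z=[np.sin(a),0,-np.cos(a)]
    print(t,az,"PLACE",best(p,ori(z,[0,-1,0],CP[2]+np.radians(az))),"PICK",best(tin,ori(z,[0,-1,0],np.radians(az-40))))
E
```

```text
25 -40 PLACE None PICK (np.float64(0.1), [-0.34, 0.73, 1.93, -1.0, 0.45, -2.75])
25 -20 PLACE (np.float64(0.2), [0.01, 0.73, 1.82, -0.59, 0.2, 2.39]) PICK (np.float64(0.0), [-0.41, 0.71, 2.03, -1.43, 0.26, -2.7])
25 0 PLACE (np.float64(0.15), [-0.08, 0.72, 1.85, 0.52, 0.15, 0.89]) PICK (np.float64(0.13), [-0.51, 0.71, 2.11, 3.8, 0.13, -2.05])
25 20 PLACE (np.float64(0.33), [-0.16, 0.73, 1.83, 0.86, 0.33, 0.17]) PICK (np.float64(0.17), [-0.63, 0.71, 2.13, 2.36, 0.17, -1.05])
25 40 PLACE (np.float64(0.53), [-0.22, 0.74, 1.77, 0.79, 0.53, -0.12]) PICK (np.float64(0.29), [-0.73, 0.71, 2.1, 1.59, 0.29, -0.7])
25 60 PLACE (np.float64(0.74), [-0.25, 0.77, 1.66, 0.66, 0.74, -0.34]) PICK (np.float64(0.41), [-0.8, 0.71, 2.03, 1.11, 0.44, -0.61])
30 -40 PLACE None PICK (np.float64(0.21), [-0.3, 0.75, 1.95, -1.22, 0.49, -2.5])
30 -20 PLACE None PICK (np.float64(0.15), [-0.38, 0.74, 2.07, 4.42, 0.33, -2.24])
30 0 PLACE (np.float64(0.1), [-0.09, 0.74, 1.92, 1.86, 0.1, -0.46]) PICK (np.float64(0.28), [-0.5, 0.74, 2.16, 3.49, 0.29, -1.73])
30 20 PLACE (np.float64(0.31), [-0.19, 0.74, 1.89, 1.33, 0.3
[... 383 characters left out ...]
, 1.86, 4.57, 0.47, -2.34]) PICK None
40 -20 PLACE (np.float64(0.37), [0.05, 0.8, 1.98, 3.7, 0.37, -1.87]) PICK (np.float64(0.3), [-0.3, 0.82, 2.14, 4.07, 0.58, -1.8])
40 0 PLACE (np.float64(0.4), [-0.11, 0.79, 2.03, 2.79, 0.4, -1.4]) PICK (np.float64(0.17), [-0.47, 0.85, 2.27, 3.37, 0.67, -1.58])
40 20 PLACE (np.float64(0.44), [-0.25, 0.8, 2.0, 2.02, 0.48, -1.07]) PICK (np.float64(0.12), [-0.69, 0.87, 2.32, 2.82, 0.74, -1.59])
40 40 PLACE (np.float64(0.56), [-0.34, 0.81, 1.88, 1.41, 0.63, -0.84]) PICK (np.float64(0.17), [-0.87, 0.85, 2.27, 2.25, 0.68, -1.54])
40 60 PLACE (np.float64(0.72), [-0.37, 0.83, 1.72, 1.02, 0.85, -0.75]) PICK (np.float64(0.3), [-0.96, 0.82, 2.14, 1.61, 0.67, -1.28])
```

```bash
cat >> h.py <<'E'
def jplan(wps,path=None):
    """like plan, but picks n so that joints step < .14 rad/row, tracking IK; prints joint ends"""
    L=np.load("L.npy");p,r=pose();q=sensors.get_obs()["q"];st=(p,r)
    for g,o,n,lab in wps:
        o=o or st[1];t=np.array(g)-o.apply([0,0,G]);ang=(st[1].inv()*o).as_rotvec();n=n or 1
        while n<60:
            qq=q;ms=0;err=0
            for i in range(1,n+1):
                x,e=ik(st[0]+(t-st[0])*i/n,st[1]*R.from_rotvec(ang*i/n),qq,L);ms=max(ms,np.abs(x-qq).max());err=max(err,e);qq=x
            if ms<.14 and np.linalg.norm(ang)/n<.12 and np.linalg.norm(t-st[0])/n<.04: break
            n+=2
        st=plan([(g,o,n,lab)],st);q=qq;print("   q",q.round(2).tolist(),"err",round(err,4),"step",round(ms,2))
E
python3 - <<'E'
from h import *
t=np.radians(35)
F=lambda az,d=40:ori([np.sin(np.radians(d)),0,-np.cos(np.radians(d))],[0,-1,0],np.radians(az))
V=ori([0,0,-1],[1,0,0],0)  # vertical, tool x at 90 deg
G=-.012
w=[([.50,-.10,.26],V,None,"V"),([.50,-.12,.26],F(50,30),None,"az50"),([.50,-.14,.24],F(15,35),None,"az15"),([.47,-.17,.17],F(-15,40),None,"az-15")]
jplan(w)
E
```

```text
V 47 rows -> [0.5, -0.1, 0.248]
[[-1.0, 1.3, -1.3, 0.008, 0.009, 0.025], [-0.9, 1.4, -1.2, 0.007, 0.008, 0.026], [-0.9, 1.3, -1.3, 0.008, 0.009, 0.025], [-0.8, 1.4, -1.3, 0.008, 0.008, 0.025], [-0.8, 1.4, -1.4, 0.007, 0.009, 0.026], [-0.7, 1.4, -1.3, 0.008, 0.008, 0.025], [-0.7, 1.4, -1.4, 0.008, 0.009, 0.025], [-0.7, 1.4, -1.4, 0.007, 0.009, 0.026]]
[[-0.6, 1.4, -1.3, 0.008, 0.008, 0.025], [-0.5, 1.4, -1.5, 0.008, 0.009, 0.025], [-0.5, 1.4, -1.4, 0.008, 0.008, 0.026], [-0.5, 1.4, -1.4, 0.007, 0.009, 0.025], [-0.4, 1.4, -1.5, 0.008, 0.009, 0.025], [-0.3, 1.4, -1.5, 0.008, 0.008, 0.026], [-0.3, 1.4, -1.4, 0.007, 0.009, 0.025], [-0.3, 1.4, -1.5, 0.008, 0.008, 0.025]]
[[-0.2, 1.4, -1.5, 0.008, 0.009, 0.026], [-0.2, 1.4, -1.6, 0.007, 0.008, 0.025], [-0.1, 1.4, -1.5, 0.008, 0.009, 0.025], [-0.1, 1.4, -1.5, 0.008, 0.009, 0.026], [0.0, 1.3, -1.6, 0.007, 0.008, 0.025], [0.1, 1.4, -1.6, 0.008, 0.009, 0.025], [0.0, 1.3, -1.5, 0.008, 0.008, 0.026], [0.2, 1.4, -1.6, 0.007, 0.009, 0.025]]
[[0.1, 1.3, -1.6, 0.008, 0.008, 0.025], [0.2, 1.2, -1.6, 0.008, 0.009, 0.025], [0.3, 1.3, -1.6, 0.008, 0.009,
[... 1696 characters left out ...]
15 15 rows -> [0.477, -0.172, 0.161]
[[-4.7, 1.7, 2.4, -0.021, 0.006, 0.028], [-4.6, 1.7, 2.3, -0.021, 0.005, 0.027], [-4.6, 1.8, 2.4, -0.022, 0.006, 0.028], [-4.6, 1.9, 2.5, -0.021, 0.006, 0.028], [-4.5, 2.0, 2.4, -0.021, 0.005, 0.027], [-4.5, 2.1, 2.4, -0.021, 0.006, 0.028], [-4.4, 2.1, 2.5, -0.022, 0.006, 0.028], [-4.4, 2.2, 2.4, -0.021, 0.005, 0.027]]
[[-4.4, 2.2, 2.5, -0.021, 0.006, 0.028], [-4.3, 2.4, 2.6, -0.021, 0.006, 0.028], [-4.2, 2.4, 2.5, -0.022, 0.005, 0.027], [-4.2, 2.4, 2.6, -0.021, 0.006, 0.028], [-4.2, 2.5, 2.6, -0.021, 0.006, 0.028], [-4.0, 2.6, 2.7, -0.021, 0.005, 0.027], [-4.1, 2.6, 2.6, -0.022, 0.006, 0.028]]
   q [-0.77, 0.46, 2.33, 2.27, 0.42, -1.14] err 0.0 step 0.13
```

Emit:
drive_tool --deltas '[[[-4,5.6,-5.5,0.033,0.037,0.108],[-3,5.8,-5.5,0.033,0.037,0.108],[-2,5.8,-6,0.033,0.037,0.108],[-1.3,5.9,-6.3,0.033,0.037,0.108],[-0.5,5.9,-6.5,0.033,0.037,0.108],[0.2,5.7,-6.6,0.033,0.037,0.108],[1,5.5,-6.7,0.033,0.037,0.108],[1.8,5.2,-6.9,0.033,0.037,0.108]]]'

```text
time: 14.83
position: [0.4745, -0.1201, 0.1963]
tool_rot: [0.38, 0.911, 0.007, 0.163]
ft_force: [1.0, 0.6, -0.4]
grip_width: 0.0868
grip_force: 0.0
```

Emit:
drive_tool --deltas '[[[2.5,4.6,-7,0.033,0.037,0.108],[3.3,4,-7,0.033,0.037,0.108],[4,3.4,-7,0.033,0.037,0.108],[0,0,0,0,0,0]]]'

```text
time: 15.17
position: [0.4759, -0.1035, 0.2172]
tool_rot: [0.525, 0.846, 0.011, 0.095]
ft_force: [0.4, 0.2, -0.1]
grip_width: 0.0867
grip_force: 0.0
```

```bash
cat >> h.py <<'E'
F=lambda az,d=40:ori([np.sin(np.radians(d)),0,-np.cos(np.radians(d))],[0,-1,0],np.radians(az))
E
python3 - <<'E'
from h import *
print(pose()[0],sensors.get_obs()["q"].round(2))
jplan([([.50,-.13,.25],F(45,35),None,"az45"),([.49,-.16,.21],F(10,40),None,"az10"),([.47,-.17,.17],F(-15,40),None,"az-15")])
E
```

```text
[ 0.47592043 -0.10351068  0.21723866] [-0.44  0.28  1.91  0.    0.76 -0.91]
az45 13 rows -> [0.505, -0.125, 0.24]
[[-2.7, 1.4, -1.2, -0.015, 0.045, 0.097], [-2.5, 1.7, -1.3, -0.014, 0.045, 0.098], [-2.2, 2.0, -1.4, -0.015, 0.045, 0.097], [-2.0, 2.2, -1.5, -0.015, 0.045, 0.097], [-1.7, 2.4, -1.5, -0.014, 0.044, 0.097], [-1.4, 2.5, -1.5, -0.015, 0.045, 0.098], [-1.1, 2.7, -1.6, -0.014, 0.045, 0.097], [-0.7, 2.8, -1.5, -0.015, 0.045, 0.097]]
[[-0.4, 2.9, -1.6, -0.015, 0.045, 0.098], [-0.0, 2.9, -1.5, -0.014, 0.045, 0.097], [0.3, 3.0, -1.4, -0.015, 0.045, 0.097], [0.6, 2.9, -1.4, -0.015, 0.045, 0.097], [1.1, 2.8, -1.3, -0.014, 0.044, 0.098]]
   q [-0.83, 0.36, 1.88, 0.72, 1.06, -0.46] err 0.0 step 0.06
az10 7 rows -> [0.498, -0.159, 0.201]
[[-6.6, 2.7, 2.2, -0.053, 0.012, 0.069], [-6.4, 3.0, 2.4, -0.053, 0.012, 0.069], [-6.3, 3.3, 2.4, -0.053, 0.012, 0.07], [-6.0, 3.6, 2.5, -0.054, 0.013, 0.069], [-5.9, 3.8, 2.6, -0.053, 0.012, 0.069], [-5.5, 4.2, 2.8, -0.053, 0.012, 0.069], [-5.3, 4.3, 2.9, -0.053, 0.012, 0.07]]
   q [-0.89, 0.37, 2.17, 1.27, 0.63, -0.57] err 0.0 step 0.12
az-15 11 rows -> [0.477, -0.172, 0.161]
[[-3.9, 0.9, 1.5, -0.025, 0.0, 0.03], [-3.8, 0.9, 1.5, -0.026, 0.0, 0.031], [-3.9, 1.1, 1.6, -0.025, 0.0, 0.03], [-3.8, 1.1, 1.5, -0.026, 0.0, 0.03], [-3.7, 1.2, 1.6, -0.025, 0.0, 0.031], [-3.7, 1.2, 1.6, -0.026, 0.0, 0.03], [-3.7, 1.4, 1.7, -0.025, 0.0, 0.03], [-3.7, 1.3, 1.7, -0.026, 0.0, 0.031]]
3x [-3.5, 1.5, 1.7, -0.025, 0.0, 0.03]
   q [-0.77, 0.46, 2.33, 2.27, 0.42, -1.14] err 0.0 step 0.12
```

Emit:
drive_tool --deltas '[[[-2.7,1.4,-1.2,-0.015,0.045,0.097],[-2.5,1.7,-1.3,-0.014,0.045,0.098],[-2.2,2.0,-1.4,-0.015,0.045,0.097],[-2.0,2.2,-1.5,-0.015,0.045,0.097],[-1.7,2.4,-1.5,-0.014,0.044,0.097],[-1.4,2.5,-1.5,-0.015,0.045,0.098],[-1.1,2.7,-1.6,-0.014,0.045,0.097],[-0.7,2.8,-1.5,-0.015,0.045,0.097]]]'

```text
time: 15.83
position: [0.4905, -0.1167, 0.2282]
tool_rot: [0.789, 0.585, 0.183, -0.038]
ft_force: [0.3, -0.1, -0.2]
grip_width: 0.0873
grip_force: 0.0
```

Emit:
drive_tool --deltas '[[[-0.4,2.9,-1.6,-0.015,0.045,0.098],[0,2.9,-1.5,-0.014,0.045,0.097],[0.3,3.0,-1.4,-0.015,0.045,0.097],[0.6,2.9,-1.4,-0.015,0.045,0.097],[1.1,2.8,-1.3,-0.014,0.044,0.098]]]'

```text
time: 16.25
position: [0.5014, -0.1251, 0.2366]
tool_rot: [0.882, 0.363, 0.276, -0.117]
ft_force: [0.6, 0.4, 0.7]
grip_width: 0.087
grip_force: 0.0
```

Emit:
drive_tool --deltas '[[[-6.6,2.7,2.2,-0.053,0.012,0.069],[-6.4,3.0,2.4,-0.053,0.012,0.069],[-6.3,3.3,2.4,-0.053,0.012,0.07],[-6.0,3.6,2.5,-0.054,0.013,0.069],[-5.9,3.8,2.6,-0.053,0.012,0.069],[-5.5,4.2,2.8,-0.053,0.012,0.069],[-5.3,4.3,2.9,-0.053,0.012,0.07]]]'

```text
time: 16.83
position: [0.493, -0.1586, 0.1969]
tool_rot: [0.938, 0.081, 0.337, -0.03]
ft_force: [0.2, 0.6, -0.6]
grip_width: 0.087
grip_force: 0.0
```

Emit:
drive_tool --deltas '[[[-3.9,0.9,1.5,-0.025,0,0.03],[-3.8,0.9,1.5,-0.026,0,0.031],[-3.9,1.1,1.6,-0.025,0,0.03],[-3.8,1.1,1.5,-0.026,0,0.03],[-3.7,1.2,1.6,-0.025,0,0.031],[-3.7,1.2,1.6,-0.026,0,0.03],[-3.7,1.4,1.7,-0.025,0,0.03],[-3.7,1.3,1.7,-0.026,0,0.031]]]'

```text
time: 17.5
position: [0.4781, -0.1677, 0.1679]
tool_rot: [0.939, -0.067, 0.337, 0.024]
ft_force: [0.3, -0.1, 0.2]
grip_width: 0.0867
grip_force: 0.0
```

Emit:
drive_tool --deltas '[[[-3.5,1.5,1.7,-0.025,0,0.03],[-3.5,1.5,1.7,-0.025,0,0.03],[-3.5,1.5,1.7,-0.025,0,0.03],[0,0,0,0,0,0]]]'

```text
time: 17.83
position: [0.4722, -0.1698, 0.1567]
tool_rot: [0.934, -0.121, 0.334, 0.043]
ft_force: [-0.4, 0.1, 0.2]
grip_width: 0.087
grip_force: 0.0
```

```bash
python3 - <<'E'
from h import *
print(pose()[0],sensors.get_obs()["q"].round(2))
T=F(-15,40);z=T.apply([0,0,1]);tin=np.array([.503,-.185,.035])+G*z
jplan([(tin-.1*z,T,None,"pre"),(tin-.03*z,T,4,"in1"),(tin,T,3,"in2")])
E
```

```text
[ 0.47218138 -0.16982034  0.15668812] [-0.77  0.46  2.33  2.26  0.41 -1.14]
pre 5 rows -> [0.441, -0.168, 0.112]
5x [-10.4, 1.3, 3.1, -0.001, 0.002, 0.0]
   q [-0.84, 0.63, 2.44, 2.5, 0.62, -1.5] err 0.022 step 0.11
in1 4 rows -> [0.484, -0.18, 0.058]
4x [-0.0, 0.0, 17.5, -0.0, -0.0, 0.0]
   q [-0.77, 0.81, 2.37, 2.65, 0.73, -1.6] err 0.0047 step 0.07
in2 3 rows -> [0.503, -0.185, 0.035]
3x [-0.0, 0.0, 10.0, -0.0, -0.0, 0.0]
   q [-0.74, 0.87, 2.31, 2.68, 0.73, -1.6] err 0.0 step 0.02
```

```bash
python3 - <<'E'
from h import *
T=F(-15,40);z=T.apply([0,0,1]);tin=np.array([.503,-.185,.035])+G*z
jplan([(tin+[-.012,.003,.05],T,4,"in1"),(tin,T,5,"in2")])
E
```

```text
in1 4 rows -> [0.491, -0.182, 0.085]
[[-7.2, 1.8, 17.2, -0.001, 0.003, 0.001], [-7.3, 1.7, 17.3, -0.001, 0.003, 0.0], [-7.4, 1.7, 17.2, -0.0, 0.003, 0.001], [-7.4, 1.8, 17.1, -0.001, 0.003, 0.0]]
   q [-0.76, 0.72, 2.34, 2.59, 0.62, -1.5] err 0.0 step 0.14
in2 5 rows -> [0.503, -0.185, 0.035]
5x [-4.5, -0.0, 9.3, -0.0, -0.0, 0.0]
   q [-0.74, 0.87, 2.31, 2.68, 0.73, -1.6] err 0.0 step 0.03
```

Emit:
drive_tool --deltas '[[[-7.2,1.8,17.2,-0.001,0.003,0.001],[-7.3,1.7,17.3,-0.001,0.003,0],[-7.4,1.7,17.2,0,0.003,0.001],[-7.4,1.8,17.1,-0.001,0.003,0],[0,0,0,0,0,0]]]'

```text
time: 18.25
position: [0.4928, -0.1834, 0.0829]
tool_rot: [0.932, -0.123, 0.339, 0.043]
ft_force: [0.2, -0.1, -1.0]
grip_width: 0.0869
grip_force: 0.0
```

Emit:
drive_tool --deltas '[[[-4.5,0,9.3,0,0,0],[-4.5,0,9.3,0,0,0],[-4.5,0,9.3,0,0,0],[-4.5,0,9.3,0,0,0],[-4.5,0,9.3,0,0,0],[0,0,0,0,0,0]]]'

```text
time: 18.75
position: [0.5055, -0.1862, 0.0354]
tool_rot: [0.931, -0.122, 0.341, 0.044]
ft_force: [0.3, 0.4, 0.0]
grip_width: 0.0871
grip_force: 0.0
```

Emit:
drive_tool --deltas '[[[0,0,0,0,0,0],[0,0,0,0,0,0],[0,0,0,0,0,0],[0,0,0,0,0,0],[0,0,0,0,0,0],[0,0,0,0,0,0],[0,0,0,0,0,0]]]' --gripper 0 --squeeze 20

```text
time: 19.33
position: [0.5052, -0.1862, 0.036]
tool_rot: [0.931, -0.123, 0.341, 0.045]
ft_force: [-1.2, -1.1, 3.8]
grip_width: 0.0552
grip_force: 20.0
```

```bash
python3 - <<'E'
from h import *
p,r=pose();C=F(np.degrees(CP[2])+5,40)
t=lambda x,y,z:cw([x,y,z])+C.apply([0,0,G])
jplan([(p+[0.0,.0,.11]+r.apply([0,0,G]),r,6,"lift"),(t(-60,-15,160),C,None,"B0"),(t(-30,-15,140),C,None,"B"),(t(15,-15,55),C,6,"C1"),(t(15,-15,43),C,3,"C2")])
E
```

```text
lift 6 rows -> [0.505, -0.186, 0.146]
6x [11.9, -0.0, -14.0, 0.0, 0.0, 0.0]
   q [-0.74, 0.52, 2.27, 2.31, 0.41, -1.15] err 0.0 step 0.12
B0 7 rows -> [0.566, 0.075, 0.16]
[[0.2, -38.3, -2.4, 0.041, -0.001, -0.049], [2.1, -38.2, -0.8, 0.042, -0.0, -0.049], [4.0, -38.1, 0.8, 0.041, -0.001, -0.05], [5.9, -37.8, 2.4, 0.041, -0.001, -0.049], [7.7, -37.3, 3.9, 0.042, -0.001, -0.049], [9.6, -36.8, 5.4, 0.041, -0.0, -0.049], [11.3, -35.9, 7.0, 0.041, -0.001, -0.049]]
   q [-0.2, 0.49, 2.17, 2.19, 0.3, -0.94] err 0.0 step 0.08
B 1 rows -> [0.595, 0.078, 0.14]
[[10.1, 2.6, 34.5, 0.0, 0.0, -0.001]]
   q [-0.18, 0.55, 2.11, 2.25, 0.3, -0.98] err 0.0 step 0.07
C1 6 rows -> [0.64, 0.082, 0.055]
6x [-3.4, 0.6, 15.7, 0.0, 0.0, 0.0]
   q [-0.15, 0.77, 2.03, 2.55, 0.39, -1.28] err 0.0 step 0.08
C2 3 rows -> [0.64, 0.082, 0.043]
3x [-2.6, -0.0, 3.1, 0.0, 0.0, 0.0]
   q [-0.15, 0.8, 2.03, 2.59, 0.42, -1.32] err 0.0 step 0.01
```

Emit:
drive_tool --deltas '[[[11.9,0,-14,0,0,0],[11.9,0,-14,0,0,0],[11.9,0,-14,0,0,0],[11.9,0,-14,0,0,0],[11.9,0,-14,0,0,0],[11.9,0,-14,0,0,0],[0,0,0,0,0,0]]]' --squeeze 25

```text
time: 19.92
position: [0.5058, -0.1862, 0.1484]
tool_rot: [0.931, -0.122, 0.342, 0.046]
ft_force: [0.5, 0.6, -2.7]
grip_width: 0.0556
grip_force: 25.0
```

Emit:
drive_tool --deltas '[[[0.2,-38.3,-2.4,0.041,-0.001,-0.049],[2.1,-38.2,-0.8,0.042,0,-0.049],[4,-38.1,0.8,0.041,-0.001,-0.05],[5.9,-37.8,2.4,0.041,-0.001,-0.049],[7.7,-37.3,3.9,0.042,-0.001,-0.049],[9.6,-36.8,5.4,0.041,0,-0.049],[11.3,-35.9,7,0.041,-0.001,-0.049],[0,0,0,0,0,0]]]'

```text
time: 20.58
position: [0.5658, 0.0807, 0.1592]
tool_rot: [0.935, 0.093, 0.34, -0.035]
ft_force: [0.8, -0.5, -2.0]
grip_width: 0.0554
grip_force: 25.0
```

```bash
python3 - <<'E'
from h import *
o=sensors.get_obs();print(o["position"],wc(o["position"]),o["grip_width"],o["ft_force"])
C=F(np.degrees(CP[2])+5,40)
t=lambda x,y,z:cw([x,y,z])+C.apply([0,0,G])
jplan([(t(-30,-15,140),C,2,"B"),(t(15,-15,55),C,6,"C1"),(t(15,-15,42),C,4,"C2")])
E
```

```text
[0.56582651 0.08069891 0.159197  ] [-59.18147387  -9.13845128 159.19699975] 0.05543140320883567 [ 0.81964707 -0.53099528 -2.02954387]
B 2 rows -> [0.595, 0.078, 0.14]
2x [4.7, 4.4, 16.5, -0.005, -0.0, 0.004]
   q [-0.18, 0.55, 2.11, 2.25, 0.3, -0.98] err 0.0 step 0.05
C1 6 rows -> [0.64, 0.082, 0.055]
6x [-3.4, 0.7, 15.7, -0.0, -0.0, -0.0]
   q [-0.15, 0.77, 2.03, 2.55, 0.39, -1.28] err 0.0 step 0.08
C2 4 rows -> [0.64, 0.082, 0.042]
4x [-2.1, 0.0, 2.5, -0.0, -0.0, -0.0]
   q [-0.15, 0.8, 2.03, 2.59, 0.42, -1.32] err 0.0 step 0.01
```

Emit:
drive_tool --deltas '[[[4.7,3,16.5,-0.005,0,0.004],[4.7,3,16.5,-0.005,0,0.004],[-3.4,0.7,15.7,0,0,0],[-3.4,0.7,15.7,0,0,0],[-3.4,0.7,15.7,0,0,0],[-3.4,0.7,15.7,0,0,0],[-3.4,0.7,15.7,0,0,0],[-3.4,0.7,15.7,0,0,0]]]'

```text
time: 21.25
position: [0.6381, 0.0773, 0.052]
tool_rot: [0.937, 0.082, 0.338, -0.029]
ft_force: [0.2, 1.1, -2.7]
grip_width: 0.0555
grip_force: 25.0
```

Emit:
drive_tool --deltas '[[[0,0,0,0,0,0],[-2.1,0,2.5,0,0,0],[-2.1,0,2.5,0,0,0],[-2.1,0,2.5,0,0,0],[0,0,0,0,0,0],[0,0,0,0,0,0]]]'

```text
time: 21.75
position: [0.6391, 0.0778, 0.0456]
tool_rot: [0.936, 0.082, 0.34, -0.029]
ft_force: [-0.3, 0.4, -2.3]
grip_width: 0.0555
grip_force: 25.0
```

Emit:
drive_tool --deltas '[[[-1,0,1.2,0,0,0],[-1,0,1.2,0,0,0],[-1,0,1.2,0,0,0],[0,0,0,0,0,0],[0,0,0,0,0,0]]]'

```text
time: 22.17
position: [0.6396, 0.0778, 0.0412]
tool_rot: [0.936, 0.082, 0.341, -0.029]
ft_force: [-2.1, -0.4, 1.5]
grip_width: 0.0555
grip_force: 25.0
```

The tin is on the floor: the force changed from -2.3 N to +1.5 N at the expected height. Now I release it and retreat.

Emit:
drive_tool --deltas '[[[0,0,0,0,0,0],[0,0,0,0,0,0],[0,0,0,0,0,0],[0,0,0,0,0,0],[0,0,0,0,0,0]]]' --gripper 95

```text
time: 22.58
position: [0.6397, 0.0778, 0.0408]
tool_rot: [0.936, 0.082, 0.341, -0.029]
ft_force: [-0.2, -0.1, -0.7]
grip_width: 0.0792
grip_force: 0.0
```

Emit:
drive_tool --deltas '[[[0,0,-7,0,0,0],[0,0,-14,0,0,0],[0,0,-20,0,0,0],[0,0,-25,0,0,0],[0,0,-25,0,0,0],[0,0,-25,0,0,0],[0,0,-25,0,0,0],[0,0,0,0,0,0]]]'

```text
time: 23.25
position: [0.5474, 0.0624, 0.1513]
tool_rot: [0.936, 0.083, 0.341, -0.029]
ft_force: [-0.4, 0.6, 0.3]
grip_width: 0.0831
grip_force: 0.0
```

```bash
python3 - <<'E'
from h import *
o=sensors.get_obs();print(wc(o["position"]),o["q"].round(2),o["grip_width"],o["ft_force"])
K=F(95.7,30);z=np.array([0,.5,-.866]);k=np.array([37,-176,111.])
# colour check of tin in the case: pixel predictions saved, scene knob position
jplan([(cw([-110,-170,250]),F(60,35),None,"R2"),(cw(k-90*z),K,None,"pre"),(cw(k-30*z),K,3,"in1"),(cw(k),K,3,"in2")])
E
```

```text
[-79.33741585 -25.50776608 151.2913036 ] [-0.24  0.5   2.22  2.29  0.35 -1.08] 0.08314578436255114 [-0.3857853   0.57184933  0.26842294]
R2 27 rows -> [0.535, -0.078, 0.24]
[[1.1, 5.1, -3.4, 0.02, -0.003, -0.026], [0.9, 5.0, -3.5, 0.019, -0.003, -0.025], [0.8, 5.0, -3.6, 0.02, -0.003, -0.026], [0.6, 4.9, -3.7, 0.02, -0.003, -0.025], [0.5, 4.8, -3.8, 0.02, -0.003, -0.026], [0.4, 4.8, -3.9, 0.019, -0.003, -0.026], [0.2, 4.8, -4.0, 0.02, -0.003, -0.025], [0.1, 4.6, -4.0, 0.02, -0.003, -0.026]]
[[-0.0, 4.6, -4.2, 0.02, -0.003, -0.025], [-0.2, 4.5, -4.3, 0.019, -0.003, -0.026], [-0.2, 4.4, -4.3, 0.02, -0.003, -0.025], [-0.4, 4.3, -4.4, 0.02, -0.003, -0.026], [-0.6, 4.2, -4.6, 0.019, -0.003, -0.026], [-0.6, 4.1, -4.5, 0.02, -0.003, -0.025], [-0.8, 3.9, -4.7, 0.02, -0.003, -0.026], [-0.8, 3.9, -4.8, 0.02, -0.003, -0.025]]
[[-1.0, 3.8, -4.8, 0.019, -0.003, -0.026], [-1.1, 3.6, -4.9, 0.02, -0.003, -0.026], [-1.2, 3.5, -4.9, 0.02, -0.003, -0.025], [-1.3, 3.4, -5.0, 0.02, -0.003, -0.026], [-1.4, 3.2, -5.1, 0.019, -0.003, -0.025], [-1.5, 3.1, -5.2, 0.02, -0.003, -0.026], [-1.6, 3.0, -5.2, 0.02, 
[... 207 characters left out ...]
0.66, 1.17, -0.51] err 0.0 step 0.13
pre 7 rows -> [0.682, -0.115, 0.179]
[[-0.1, 20.8, 10.7, 0.048, -0.012, -0.075], [-1.5, 21.2, 9.7, 0.048, -0.012, -0.075], [-3.0, 21.5, 8.6, 0.047, -0.012, -0.075], [-4.6, 21.7, 7.7, 0.048, -0.012, -0.075], [-6.1, 21.5, 6.8, 0.048, -0.012, -0.076], [-7.6, 21.4, 5.8, 0.048, -0.012, -0.075], [-9.2, 20.9, 4.8, 0.047, -0.012, -0.075]]
   q [-0.52, 0.78, 1.16, 0.42, 1.53, -0.7] err 0.0 step 0.1
in1 3 rows -> [0.679, -0.085, 0.127]
3x [0.0, -0.0, 20.0, 0.0, -0.0, 0.0]
   q [-0.48, 0.82, 1.23, 0.44, 1.42, -0.72] err 0.0 step 0.04
in2 3 rows -> [0.678, -0.07, 0.101]
3x [0.0, -0.0, 10.0, 0.0, -0.0, 0.0]
   q [-0.47, 0.85, 1.26, 0.45, 1.36, -0.73] err 0.0 step 0.02
```

Emit:
drive_tool --deltas '[[[2,10.1,-7,0.039,-0.006,-0.051],[1.5,9.9,-7.3,0.04,-0.006,-0.051],[1,9.6,-7.7,0.039,-0.006,-0.052],[0.4,9.4,-8,0.04,-0.006,-0.051],[-0.2,9.1,-8.5,0.039,-0.006,-0.051],[-0.6,8.7,-8.7,0.04,-0.006,-0.051],[-1.2,8.3,-9.1,0.039,-0.006,-0.051],[-1.6,7.8,-9.5,0.04,-0.006,-0.051]]]' --gripper 50

```text
time: 23.92
position: [0.5409, -0.0118, 0.1968]
tool_rot: [0.898, 0.3, 0.308, -0.097]
ft_force: [0.3, 0.7, -0.0]
grip_width: 0.0451
grip_force: 0.0
```

Emit:
drive_tool --deltas '[[[-2.1,7.4,-9.7,0.039,-0.006,-0.052],[-2.5,6.9,-9.9,0.04,-0.006,-0.051],[-2.9,6.3,-10.3,0.039,-0.006,-0.051],[-3.3,5.8,-10.4,0.039,-0.006,-0.051],[-3.7,5.2,-10.6,0.04,-0.006,-0.051],[0,0,0,0,0,0]]]'

```text
time: 24.42
position: [0.5352, -0.0668, 0.2301]
tool_rot: [0.843, 0.441, 0.275, -0.137]
ft_force: [1.3, -1.1, 0.7]
grip_width: 0.0435
grip_force: 0.0
```

```bash
python3 - <<'E'
from h import *
o=sensors.get_obs();print(wc(o["position"]),o["q"].round(2))
K=F(95.7,30);z=np.array([0,.5,-.866]);k=np.array([37,-176,111.])
jplan([(cw(k-90*z),K,None,"pre"),(cw(k-30*z),K,3,"in1"),(cw(k),K,3,"in2")])
E
```

```text
[-104.3321331  -152.82502255  230.09005682] [-0.69  0.41  1.84  0.73  1.07 -0.5 ]
pre 7 rows -> [0.682, -0.115, 0.179]
[[0.8, 21.0, 9.9, 0.056, -0.013, -0.084], [-0.9, 21.5, 8.8, 0.057, -0.013, -0.085], [-2.6, 21.9, 7.5, 0.057, -0.013, -0.084], [-4.3, 21.9, 6.4, 0.056, -0.014, -0.085], [-6.2, 21.8, 5.2, 0.056, -0.013, -0.084], [-7.9, 21.5, 4.0, 0.057, -0.013, -0.085], [-9.7, 21.0, 3.0, 0.056, -0.013, -0.084]]
   q [-0.52, 0.78, 1.16, 0.42, 1.53, -0.7] err 0.0 step 0.11
in1 3 rows -> [0.679, -0.085, 0.127]
3x [0.0, -0.0, 20.0, 0.0, 0.0, -0.0]
   q [-0.48, 0.82, 1.23, 0.44, 1.42, -0.72] err 0.0 step 0.04
in2 3 rows -> [0.678, -0.07, 0.101]
3x [0.0, 0.0, 10.0, 0.0, 0.0, -0.0]
   q [-0.47, 0.85, 1.26, 0.45, 1.36, -0.73] err 0.0 step 0.02
```

Emit:
drive_tool --deltas '[[[0.8,21.0,9.9,0.056,-0.013,-0.084],[-0.9,21.5,8.8,0.057,-0.013,-0.085],[-2.6,21.9,7.5,0.057,-0.013,-0.084],[-4.3,21.9,6.4,0.056,-0.014,-0.085],[-6.2,21.8,5.2,0.056,-0.013,-0.084],[-7.9,21.5,4.0,0.057,-0.013,-0.085],[-9.7,21.0,3.0,0.056,-0.013,-0.084],[0,0,0,0,0,0]]]'

```text
time: 25.08
position: [0.6833, -0.1096, 0.1726]
tool_rot: [0.646, 0.717, 0.174, -0.194]
ft_force: [0.5, 0.9, -0.1]
grip_width: 0.0435
grip_force: 0.0
```

```bash
python3 - <<'E'
from h import *
o=sensors.get_obs();print(wc(o["position"]),o["ft_force"])
K=F(95.7,30);z=np.array([0,.5,-.866]);k=np.array([37,-176,111.])
c=wrist();cv2.imwrite("pics/k2.png",c["img"][:,:,::-1])
# dark knob: columns of dark pixels around predicted place
f=np.array([5,-175,50])
for ph in (15,25,31): print(ph,proj(c,[cw(f+[66*np.sin(np.radians(ph)),0,66*np.cos(np.radians(ph))])]).round())
u,v=proj(c,[cw(k)])[0].astype(int)
g=c["img"].max(2)
for y in (v-10,v,v+10): 
    xs=np.where(g[y,u-60:u+60]<45)[0]+u-60; print(y,xs.min() if len(xs) else None,xs.max() if len(xs) else None,len(xs))
jplan([(cw(k-30*z),K,3,"in1"),(cw(k),K,3,"in2")])
E
```

```text
[  38.70113337 -210.2387994   172.57272693] [ 0.52565351  0.94848845 -0.07287212]
15 [[226. 203.]]
25 [[241. 204.]]
31 [[249. 205.]]
195 240 257 9
205 241 257 10
215 241 257 7
in1 3 rows -> [0.679, -0.085, 0.127]
3x [-0.9, 0.4, 17.5, -0.002, -0.002, -0.0]
   q [-0.48, 0.82, 1.23, 0.44, 1.42, -0.72] err 0.0 step 0.04
in2 3 rows -> [0.678, -0.07, 0.101]
3x [-0.0, -0.0, 10.0, 0.0, -0.0, 0.0]
   q [-0.47, 0.85, 1.26, 0.45, 1.36, -0.73] err 0.0 step 0.02
```

The knob is centred at column 249, which is 31°, so the stay is still locked. I pinch the knob and draw it back.

Emit:
drive_tool --deltas '[[[-0.9,0.4,17.5,-0.002,-0.002,0],[-0.9,0.4,17.5,-0.002,-0.002,0],[-0.9,0.4,17.5,-0.002,-0.002,0],[0,0,10,0,0,0],[0,0,10,0,0,0],[0,0,10,0,0,0],[0,0,0,0,0,0]]]'

```text
time: 25.72
position: [0.6748, -0.0702, 0.1024]
tool_rot: [0.649, 0.715, 0.173, -0.192]
ft_force: [0.5, -0.6, -0.9]
grip_width: 0.0435
grip_force: 0.0
```

Emit:
drive_tool --deltas '[[[0,0,0,0,0,0],[0,0,0,0,0,0],[0,0,0,0,0,0],[0,0,0,0,0,0],[0,0,0,0,0,0],[0,0,0,0,0,0]]]' --gripper 0 --squeeze 20

```text
time: 26.22
position: [0.6772, -0.0722, 0.1045]
tool_rot: [0.649, 0.716, 0.174, -0.19]
ft_force: [1.3, -0.6, 1.3]
grip_width: 0.0153
grip_force: 20.0
```

Emit:
drive_tool --deltas '[[[0.8,-3.1,-1.4,0,0,0],[0.8,-3.1,-1.4,0,0,0],[0.7,-3.6,-1.2,0,0,0],[0.7,-3.6,-1.2,0,0,0],[0.7,-3.6,-1.2,0,0,0],[0,0,0,0,0,0]]]'

```text
time: 26.72
position: [0.6606, -0.0738, 0.1133]
tool_rot: [0.649, 0.716, 0.175, -0.189]
ft_force: [3.5, -0.7, 5.0]
grip_width: 0.0149
grip_force: 20.0
```

Emit:
drive_tool --deltas '[[[0.3,-3.4,-0.5,0,0,0],[0.3,-3.4,-0.5,0,0,0],[0.3,-3,-0.5,0,0,0],[0,0,0,0,0,0],[0,0,0,0,0,0]]]'

```text
time: 27.13
position: [0.6518, -0.0747, 0.1158]
tool_rot: [0.649, 0.716, 0.176, -0.189]
ft_force: [4.6, 0.0, 8.9]
grip_width: 0.0147
grip_force: 20.0
```

Emit:
drive_tool --deltas '[[[0,0,0,0,0,0],[0,0,0,0,0,0],[0,0,0,0,0,0],[0,0,0,0,0,0]]]' --gripper 45

```text
time: 27.47
position: [0.6479, -0.074, 0.1121]
tool_rot: [0.649, 0.716, 0.172, -0.192]
ft_force: [0.7, 0.4, -0.6]
grip_width: 0.0331
grip_force: 0.0
```

Emit:
drive_tool --deltas '[[[0,0,-25,0,0,0],[0,0,-25,0,0,0],[0,0,-25,0,0,0],[0,0,-25,0,0,0],[0,0,0,0,0,0]]]'

```text
time: 27.88
position: [0.6562, -0.1274, 0.2034]
tool_rot: [0.65, 0.716, 0.174, -0.187]
ft_force: [0.4, -0.6, 0.5]
grip_width: 0.0392
grip_force: 0.0
```

```bash
python3 - <<'E'
from h import *
o=sensors.get_obs();print(wc(o["position"]),o["ft_force"],o["q"].round(2))
c=wrist();g=c["img"].max(2)
for th in (.9,.95,.98,1.0,1.03):
    u,v=proj(c,[cw(knob(th,-175))])[0].round().astype(int); print(th,u,v)
for y in (v-8,v,v+8):
    xs=np.where(g[y,120:420]<45)[0]+120; print(y,xs.min() if len(xs) else None,xs.max() if len(xs) else None,len(xs))
t=np.radians(10);H=ori([np.sin(t),0,-np.cos(t)],[1,0,0])
b=bar(.99);z=H.apply([0,0,1])
jplan([(cw([-60,-220,330]),H,None,"up"),(b-.09*z,H,None,"above"),(b-.03*z,H,3,"d1"),(b,H,3,"d2")])
E
```

```text
[   9.99678859 -225.18031488  203.4270911 ] [ 0.44399627 -0.58018522  0.53268958] [-0.55  0.72  1.21  0.41  1.54 -0.73]
0.9 233 191
0.95 241 191
0.98 246 191
1.0 250 191
1.03 257 191
183 243 258 8
191 243 258 7
199 243 258 7
up 5 rows -> [0.588, -0.129, 0.318]
[[12.2, -13.3, -20.0, -0.033, -0.103, -0.01], [10.1, -12.5, -21.6, -0.033, -0.104, -0.009], [7.9, -11.7, -23.0, -0.033, -0.103, -0.01], [5.7, -10.9, -24.0, -0.034, -0.103, -0.01], [3.2, -9.9, -24.8, -0.033, -0.104, -0.009]]
   q [-0.45, 0.33, 1.5, 0.1, 1.17, -0.58] err 0.0 step 0.08
above 7 rows -> [0.579, 0.091, 0.372]
7x [31.4, 3.1, -7.3, 0.0, 0.0, -0.0]
   q [-0.05, 0.26, 1.45, 0.03, 1.26, -0.15] err 0.0 step 0.06
d1 3 rows -> [0.589, 0.092, 0.313]
3x [0.0, -0.0, 20.0, 0.0, 0.0, -0.0]
   q [-0.04, 0.32, 1.52, 0.03, 1.12, -0.15] err 0.0 step 0.05
d2 3 rows -> [0.594, 0.093, 0.284]
3x [0.0, -0.0, 10.0, 0.0, 0.0, -0.0]
   q [-0.04, 0.36, 1.55, 0.03, 1.06, -0.15] err 0.0 step 0.02
```

The knob is at column 250, so the lid rests at about 1.0 rad with the knee broken. Now I go to the handle.

Emit:
drive_tool --deltas '[[[12.2,-13.3,-20.0,-0.033,-0.103,-0.01],[10.1,-12.5,-21.6,-0.033,-0.104,-0.009],[7.9,-11.7,-23.0,-0.033,-0.103,-0.01],[5.7,-10.9,-24.0,-0.034,-0.103,-0.01],[3.2,-9.9,-24.8,-0.033,-0.104,-0.009]]]' --gripper 38

```text
time: 28.35
position: [0.5859, -0.1268, 0.3158]
tool_rot: [0.668, 0.739, 0.063, 0.057]
ft_force: [0.7, -0.7, 0.2]
grip_width: 0.0333
grip_force: 0.0
```

Emit:
drive_tool --deltas '[[[31.4,3.1,-7.3,0,0,0],[31.4,3.1,-7.3,0,0,0],[31.4,3.1,-7.3,0,0,0],[31.4,3.1,-7.3,0,0,0],[31.4,3.1,-7.3,0,0,0],[31.4,3.1,-7.3,0,0,0],[31.4,3.1,-7.3,0,0,0],[0,0,0,0,0,0]]]'

```text
time: 29.02
position: [0.5766, 0.0981, 0.371]
tool_rot: [0.666, 0.741, 0.065, 0.055]
ft_force: [0.6, -1.0, -0.5]
grip_width: 0.0328
grip_force: 0.0
```

```bash
python3 - <<'E'
from h import *
o=sensors.get_obs();print(o["position"],o["q"].round(2))
t=np.radians(10);H=ori([np.sin(t),0,-np.cos(t)],[1,0,0]);z=H.apply([0,0,1])
c=wrist();cv2.imwrite("pics/h2.png",c["img"][:,:,::-1]);g=c["img"].min(2).astype(int)
for th in (.95,1.0,1.05):
    b=bar(th);d=CR.apply([0,.025,0]);print(th,proj(c,[b,b+d,b+1.8*d]).round().tolist())
u,v=proj(c,[bar(1.0)+CR.apply([0,.035,0])])[0].astype(int);print(v,u-40,g[v,u-40:u+40:2].tolist())
b=bar(1.0)
jplan([(b-.03*z,H,3,"d1"),(b,H,3,"d2")])
E
```

```text
[0.57656155 0.09806692 0.37100289] [-0.04  0.26  1.46  0.03  1.26 -0.15]
0.95 [[239.0, 208.0], [239.0, 177.0], [239.0, 152.0]]
1.0 [[254.0, 210.0], [255.0, 179.0], [255.0, 153.0]]
1.05 [[270.0, 213.0], [271.0, 181.0], [271.0, 154.0]]
166 214 [121, 102, 134, 132, 124, 119, 124, 124, 117, 108, 135, 141, 142, 140, 139, 139, 140, 139, 134, 134, 176, 208, 223, 214, 182, 139, 134, 137, 140, 123, 115, 130, 127, 122, 114, 119, 101, 104, 102, 92]
d1 3 rows -> [0.591, 0.092, 0.314]
3x [-1.6, 1.6, 19.1, -0.002, -0.001, 0.002]
   q [-0.04, 0.32, 1.52, 0.03, 1.13, -0.15] err 0.0 step 0.04
d2 3 rows -> [0.597, 0.093, 0.285]
3x [-0.0, 0.0, 10.0, -0.0, -0.0, -0.0]
   q [-0.04, 0.36, 1.55, 0.03, 1.06, -0.15] err 0.0 step 0.02
```

Emit:
drive_tool --deltas '[[[-1.6,2,19.1,-0.002,-0.001,0.002],[-1.6,2,19.1,-0.002,-0.001,0.002],[-1.6,2,19.1,-0.002,-0.001,0.002],[0,0,10,0,0,0],[0,0,10,0,0,0],[0,0,10,0,0,0],[0,0,0,0,0,0]]]'

```text
time: 29.65
position: [0.5985, 0.0893, 0.2839]
tool_rot: [0.671, 0.737, 0.064, 0.058]
ft_force: [-0.3, -0.5, -0.6]
grip_width: 0.0333
grip_force: 0.0
```

Emit:
drive_tool --deltas '[[[0,0,0,0,0,0],[0,0,0,0,0,0],[0,0,0,0,0,0],[0,0,0,0,0,0],[0,0,0,0,0,0],[0,0,0,0,0,0]]]' --gripper 0 --squeeze 20

```text
time: 30.15
position: [0.5985, 0.0896, 0.2869]
tool_rot: [0.67, 0.737, 0.065, 0.059]
ft_force: [-5.2, -0.8, 4.0]
grip_width: 0.0091
grip_force: 20.0
```

```bash
python3 - <<'E'
from h import *
o=sensors.get_obs();print(o["position"],o["grip_width"],o["ft_force"])
p,r=pose();th=np.linspace(1.01,0,9)
for a,b in zip(th,th[1:]): print(round(b,2),(r.inv().apply(bar(b)-bar(a))*1e3/4).round(1), (p+bar(b)-bar(1.01)).round(3))
E
```

```text
[0.5984848  0.08964419 0.28694782] 0.009131999100403226 [-5.22966122 -0.75317109  3.98973667]
0.88 [-0.  -7.3  3.4] [0.572 0.087 0.269]
0.76 [-0.  -6.8  4.3] [0.548 0.085 0.247]
0.63 [-0.  -6.2  5.1] [0.528 0.083 0.223]
0.5 [-0.  -5.5  5.8] [0.51  0.081 0.196]
0.38 [-0.  -4.8  6.5] [0.496 0.079 0.167]
0.25 [-0.  -3.9  7. ] [0.485 0.078 0.136]
0.13 [-0.  -3.   7.5] [0.479 0.078 0.105]
0.0 [-0.  -2.   7.8] [0.476 0.077 0.073]
```

Gripped on the bar at 9.1 mm. I lower the lid gently.

Emit:
drive_tool --deltas '[[[0,-7.3,3.4,0,0,0],[0,-7.3,3.4,0,0,0],[0,-7.3,3.4,0,0,0],[0,-7.3,3.4,0,0,0],[0,-6.8,4.3,0,0,0],[0,-6.8,4.3,0,0,0],[0,-6.8,4.3,0,0,0],[0,-6.8,4.3,0,0,0]]]'

```text
time: 30.82
position: [0.5492, 0.0848, 0.2471]
tool_rot: [0.67, 0.737, 0.066, 0.06]
ft_force: [-4.7, -1.7, 5.2]
grip_width: 0.0093
grip_force: 20.0
```

Emit:
drive_tool --deltas '[[[0,-6.2,5.1,0,0,0],[0,-6.2,5.1,0,0,0],[0,-6.2,5.1,0,0,0],[0,-6.2,5.1,0,0,0]]]'

```text
time: 31.15
position: [0.5278, 0.0827, 0.2219]
tool_rot: [0.67, 0.737, 0.065, 0.059]
ft_force: [-4.1, -1.9, 3.2]
grip_width: 0.0094
grip_force: 20.0
```

Emit:
drive_tool --deltas '[[[0,-5.5,5.8,0,0,0],[0,-5.5,5.8,0,0,0],[0,-5.5,5.8,0,0,0],[0,-5.5,5.8,0,0,0],[0,-4.8,6.5,0,0,0],[0,-4.8,6.5,0,0,0],[0,-4.8,6.5,0,0,0],[0,-4.8,6.5,0,0,0]]]'

```text
time: 31.82
position: [0.4958, 0.0796, 0.1655]
tool_rot: [0.67, 0.737, 0.065, 0.059]
ft_force: [-3.6, -3.6, 1.9]
grip_width: 0.0094
grip_force: 20.0
```

Emit:
drive_tool --deltas '[[[0,-3.9,7,0,0,0],[0,-3.9,7,0,0,0],[0,-3.9,7,0,0,0],[0,-3.9,7,0,0,0],[0,-3,7.5,0,0,0],[0,-3,7.5,0,0,0],[0,-3,7.5,0,0,0]]]'

```text
time: 32.4
position: [0.4799, 0.0781, 0.1111]
tool_rot: [0.67, 0.737, 0.064, 0.058]
ft_force: [-5.6, -5.7, 1.3]
grip_width: 0.0094
grip_force: 20.0
```

Emit:
drive_tool --deltas '[[[0,-1.8,5,0,0,0],[0,-1.6,5,0,0,0],[0,-1.3,4.5,0,0,0],[0,-1.2,4.5,0,0,0],[0,-1,4,0,0,0],[0,-0.9,4,0,0,0],[0,-0.8,4,0,0,0],[0,0,0,0,0,0]]]'

```text
time: 33.07
position: [0.476, 0.0778, 0.0784]
tool_rot: [0.67, 0.737, 0.063, 0.057]
ft_force: [-5.1, -7.8, -2.3]
grip_width: 0.009
grip_force: 20.0
```

Emit:
drive_tool --deltas '[[[0,-0.5,2,0,0,0],[0,-0.5,2,0,0,0],[0,-0.5,2,0,0,0],[0,0,0,0,0,0],[0,0,0,0,0,0]]]'

```text
time: 33.48
position: [0.4758, 0.0778, 0.0726]
tool_rot: [0.67, 0.737, 0.064, 0.057]
ft_force: [-4.9, -7.6, -3.1]
grip_width: 0.009
grip_force: 20.0
```

Not yet pressing. I keep lowering in small steps.

Emit:
drive_tool --deltas '[[[0,-0.3,1.5,0,0,0],[0,-0.3,1.5,0,0,0],[0,-0.3,1.5,0,0,0],[0,0,0,0,0,0],[0,0,0,0,0,0]]]'

```text
time: 33.9
position: [0.4757, 0.0777, 0.0681]
tool_rot: [0.67, 0.737, 0.064, 0.057]
ft_force: [-7.2, -7.7, -2.7]
grip_width: 0.0095
grip_force: 20.0
```

```bash
python3 - <<'E'
from h import *
# scene: front-right lid corner & shut-lid appearance; compare with the first side picture
D=eyes.camera("side");a=cv2.resize(D["img"],(800,600),interpolation=cv2.INTER_CUBIC)[:,:,::-1].astype(int);b=cv2.imread("pics/side0.png").astype(int)
def d(y0,y1,x0,x1,sh): return np.abs(a[y0+sh:y1+sh,x0:x1]-b[y0:y1,x0:x1]).mean().round(1)
for nm,w in (("left top edge",(370,410,295,410)),("far edge",(300,380,280,300))): print(nm,[(s,d(*w,s)) for s in (-8,-5,-3,-2,-1,0,1,2,3)])
E
```

```text
left top edge [(-8, np.float64(44.2)), (-5, np.float64(35.2)), (-3, np.float64(29.2)), (-2, np.float64(26.2)), (-1, np.float64(23.2)), (0, np.float64(20.2)), (1, np.float64(18.1)), (2, np.float64(19.2)), (3, np.float64(21.1))]
far edge [(-8, np.float64(19.0)), (-5, np.float64(18.2)), (-3, np.float64(18.2)), (-2, np.float64(18.5)), (-1, np.float64(18.9)), (0, np.float64(19.5)), (1, np.float64(20.1)), (2, np.float64(20.8)), (3, np.float64(21.5))]
```

Emit:
drive_tool --deltas '[[[0,-0.3,1.5,0,0,0],[0,-0.3,1.5,0,0,0],[0,-0.3,1.5,0,0,0],[0,0,0,0,0,0],[0,0,0,0,0,0]]]'

```text
time: 34.37
position: [0.476, 0.0782, 0.0656]
tool_rot: [0.67, 0.737, 0.065, 0.058]
ft_force: [-10.1, -5.0, 18.1]
grip_width: 0.0092
grip_force: 20.0
```

Emit:
drive_tool --deltas '[[[0,-0.3,1.5,0,0,0],[0,-0.3,1.5,0,0,0],[0,-0.3,1.5,0,0,0],[0,0,0,0,0,0],[0,0,0,0,0,0]]]'

```text
time: 34.78
position: [0.4767, 0.0785, 0.0616]
tool_rot: [0.67, 0.737, 0.066, 0.059]
ft_force: [-9.8, -2.6, 22.7]
grip_width: 0.0087
grip_force: 20.1
```

The lid is firmly shut: it pushes back at 18 to 22 N, at the same TCP height as when I first gripped the handle. I release and retreat.

Emit:
drive_tool --deltas '[[[0,0,0,0,0,0],[0,0,0,0,0,0],[0,0,0,0,0,0],[0,0,0,0,0,0],[0,0,0,0,0,0]]]' --gripper 30

```text
time: 35.2
position: [0.4794, 0.0784, 0.0599]
tool_rot: [0.67, 0.737, 0.066, 0.06]
ft_force: [0.8, 0.4, 0.0]
grip_width: 0.0248
grip_force: 0.0
```

Emit:
drive_tool --deltas '[[[0,1,-8,0,0,0],[0,2,-15,0,0,0],[0,3,-20,0,0,0],[0,0,-30,0,0,0],[0,0,-35,0,0,0],[0,0,-35,0,0,0],[0,0,-35,0,0,0],[0,0,0,0,0,0]]]'

```text
time: 35.87
position: [0.456, 0.0757, 0.2428]
tool_rot: [0.67, 0.736, 0.07, 0.065]
ft_force: [1.1, -0.4, -0.2]
grip_width: 0.0263
grip_force: 0.0
```

Emit:
drive_tool --deltas '[[[35,0,0,0,0,0],[35,0,0,0,0,0],[35,0,0,0,0,0],[35,0,0,0,0,0],[35,0,0,0,0,0],[0,0,0,0,0,0],[0,0,0,0,0,0]]]'

```text
time: 36.45
position: [0.4358, 0.2516, 0.236]
tool_rot: [0.669, 0.738, 0.066, 0.059]
ft_force: [0.1, 0.2, -0.2]
grip_width: 0.0264
grip_force: 0.0
```

```bash
python3 - <<'E'
from h import *
o=sensors.get_obs();print(o["position"],o["ft_force"],o["time"])
for n in ("scene","side"):
    a=cv2.resize(eyes.camera(n)["img"],(800,600),interpolation=cv2.INTER_CUBIC)[:,:,::-1];b=cv2.imread(f"pics/{n}0.png")
    d=cv2.GaussianBlur(cv2.absdiff(a,b),(9,9),0).max(2)
    m=(d>45).astype(np.uint8);k,l,s,c=cv2.connectedComponentsWithStats(m)
    print(n,[(s[i].tolist(),c[i].round().tolist()) for i in range(1,k) if s[i][4]>60])
    if n=="scene": print("case diff",d[230:375,375:550].mean(),"tin place diff",d[305:345,290:322].mean())
    else: print("case diff",d[286:428,286:450].mean(),"tin",d[248:280,412:442].mean())
E
```

```text
[0.43577684 0.25160147 0.2359773 ] [ 0.13818482  0.21342405 -0.21291206] 36.45
scene [([308, 0, 80, 77, 4033], [345.0, 35.0]), ([438, 0, 39, 38, 804], [461.0, 13.0]), ([532, 0, 14, 28, 279], [538.0, 12.0]), ([554, 0, 15, 25, 202], [560.0, 10.0]), ([269, 13, 27, 12, 235], [281.0, 19.0]), ([523, 34, 13, 28, 156], [529.0, 48.0]), ([356, 48, 190, 123, 8950], [467.0, 122.0]), ([228, 57, 30, 53, 954], [243.0, 82.0]), ([266, 107, 30, 6, 103], [282.0, 110.0]), ([318, 117, 27, 16, 223], [327.0, 122.0]), ([321, 137, 158, 110, 5423], [389.0, 194.0]), ([246, 181, 17, 16, 152], [255.0, 188.0]), ([278, 194, 29, 9, 142], [293.0, 198.0]), ([430, 244, 14, 10, 77], [437.0, 249.0]), ([291, 302, 32, 42, 969], [306.0, 321.0])]
case diff 4.906088669950739 tin place diff 54.52109375
side [([410, 0, 390, 353, 44055], [587.0, 154.0]), ([605, 15, 11, 13, 93], [610.0, 21.0]), ([703, 169, 29, 13, 285], [718.0, 174.0]), ([714, 194, 11, 26, 218], [719.0, 208.0]), ([666, 208, 36, 44, 939], [682.0, 232.0]), ([754, 217, 46, 25, 626], [777.0, 229.0]), ([760, 273, 40, 50, 1019], [783.0, 293.0]), ([612, 311, 39, 34, 790], [628.0, 330.0]), ([742, 347, 58, 89, 3202], [775.0, 383.0]), ([426, 357, 332, 105, 16276], [594.0, 415.0]), ([405, 430, 17, 25, 318], [412.0, 442.0]), ([618, 453, 182, 147, 18854], [711.0, 525.0])]
case diff 32.48947956028856 tin 101.053125
```

The only changes from the first scene picture are the missing tin, the arm and its shadows. The case looks shut exactly as it did at the start.

```bash
python3 -c "
from h import *
print(ticket.hand_in())"
```

```text
the job is handed in; nothing more can be done
None
```

I opened the lid and locked its stay, stood the tin on the rear compartment's floor and let go, then broke the stay and lowered the lid shut by hand; the job is handed in at about 36.5 s. I confirmed the tin's seating by contact force and height, but did not see it after release.

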